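Turn over the tray of vial stoppers

ROBOT

A 6-joint arm with a two-finger parallel gripper is mounted at the origin on the work surface. World frame = base frame: x ahead of the robot, y to its left, z up, the work surface at z = 0. Lengths are in m, angles in rad, forces in N, time in s.
With the tool pointing down it reaches from about 0.325 to 0.925 m from the base axis. Payload 3.1 kg.
Tool frame: the origin (TCP) lies midway between the tips of the shut fingers; the grasp point (between the pads) lies 19 mm behind it; z points along the fingers, y is the line along which they close (so a half turn about z gives the same grasp; the last joint's range is limited). The gripper opens to 85 mm and grips with 20 to 120 N. Pads are 22 mm wide; open, the fingers measure 114 mm over their backs; the gripper's body (76 mm by 85 mm) begins 54 mm behind the grasp point. The pads swing forward as they close: fully open they stand 13 mm farther back than shut.
Start: joints at [-1.361, 0.217, 1.613, -0, 1.311, -0.112], TCP at [0.198, -0.593, 0.231] pointing down, gripper open.
Joint ranges: [-2.75, 2.75], [-0.78, 2.1], [0.31, 2.55], [-1.13, 4.27], [0.13, 2.63], [-2.58, 2.58]. Speed limits (rad/s): [2.79, 2.79, 3.14, 3.14, 3.14, 3.14].

INTERFACE

Orientations are given as a unit quaternion [w, x, y, z].
In Python, from plant import arm, cams gives the robot as it stands.
- The arm moves only by the tool play_rows, never from a script. Its argument "plan" is a list that holds one entry, the list of rows, each a list of 6 numbers: the shift along the tool's x, y, z scaled (see below), then the turn, a rotation vector about the tool's x, y, z scaled (see below). In form: [[[dx, dy, dz, rx, ry, rz], ...]]. A call has 1 to 5 rows; each row shifts and turns the commanded pose from where the row before left it, along the tool's axes as they then stand; what a row does not reach is not made up. The controller multiplies each number of a shift by 0.03 m and each number of a turn by 0.1 rad. A row lasts 1/10 s, in which the tool goes at most 50 mm and 8.59 degrees, less where a joint would pass 70% of its speed; a pose out of reach is approached as far as the arm can. A call with a number of a shift or a turn outside -1 to 1 is refused whole. A call with a gripper value outside its range is refused whole. "claw" is the closure, from -1 (fully open) to 1 (shut), so that 0 is half open, set as the call begins (left out, the last holds). The fingers move at their own pace and stop on an object; "newtons" is the grip in N (left out, the last holds). Time passes only in rows, so rows that do not move let the fingers close. It gives the time, the measured TCP pose, the force, the opening and the grip force at its end, in the units of the state.
- arm.get_obs(): the state, without advancing time (a new reading comes with each control period).
- cams.camera(name): name is "scene" or "side" or "wrist"; returns the picture (420x560x3 uint8, red, green, blue); there is no depth.
- cams.get_calibration(name): a dict with "intrinsics" (3x3 intrinsics, pixels), "k1" (the pictures are not rectified: a ray, as slopes to the right and down, at radius r is drawn at 1 + k1 r^2 times it, then the intrinsics apply), "extrinsics" (4x4, takes a point from world to camera coordinates). Camera axes: x right, y up, looking along -z (the intrinsics and any distortion apply to the point x, -y, -z); pixel columns grow to the right and rows downward; lengths in m; the calibration is good to about 2 mm. A picture is of the moment at which its call begins: read the wrist's pose just before it. get_calibration takes no time and is no camera call; for the wrist camera it gives the pose at the moment of the call.
- arm.sign_off(): hands the job in; it is judged then, once.
The state is a dict: "t": time; "qpos": joint angles; "joint_velocities": joint speeds; "effort": joint torques, N m; "position": TCP position; "tool_rot": TCP orientation; "contact_force": force on the tool from outside, world axes, zero at the start; "torque": the same for the moment, N m; "finger_gap": opening from 0.0 (shut) to 1.0 (fully open); "grip_force": force on a finger pad.
Only numpy, scipy, OpenCV 4.12 (cv2) and the standard library are available. Lean on these libraries where they do the work, as an engineer would, in place of code of your own. Each camera call takes 0.05 s, during which the arm holds its last target. There are 200 camera calls.

TASK

The washed porcelain stoppers stand plug-up in one of the two small square metal trays and have to be turned over to dry. Cap that tray with the empty one, rim to rim, turn the two over together, kept closed, so that every stopper ends plug-down in the tray that was empty, and leave this tray lying in the middle of the drying board. Then lift the emptied tray off and lay it flat on the bare worktop; do not disturb the cups, jars, spoon or timer.

Things in the scene. Friction and masses are not known exactly. Their poses are not given: they have to be found in the camera images.
- tray_a_centre (a point): Loaded tray: square dark metal tray, 64 by 64 mm outside, 15 mm high, walls 4 mm, floor 2.5 mm, about 0.11 kg, mouth up on the worktop, four stoppers in it, two by two, 7.5 mm proud of its rim. Point: its centre, half-way up, 7.5 mm from rim and back. Its z axis points out of its mouth (up at the start, down once turned over); x and y are square to its sides.
- tray_b_centre (a point): Empty tray: the same shape, starting mouth down. Point: its centre, half-way up; z points out of its back (up at the start, down when mouth up). Capped, its centre is 15 mm above the loaded tray's; the pair is 30 mm thick. Nothing latches: a grip across the 64 mm width over the seam, on both trays' side walls, holds both. On its edge the pair is 64 mm high and, set down plumb, stays up.
- stopper_1_centre (a point): One of four alike white porcelain stoppers, about 22 g: a round 26 mm disc 13 mm thick with a 20 mm plug 7 mm high on one face, 20 mm in all. Point: its centre, half-way through. Its z axis points from the disc to the plug (up at the start, to be down at the end). In the capped pair (25 mm high inside) stoppers can shift a little but not turn over.
- stopper_2_centre (a point): One of four alike white porcelain stoppers, about 22 g: a round 26 mm disc 13 mm thick with a 20 mm plug 7 mm high on one face, 20 mm in all. Point: its centre, half-way through. Its z axis points from the disc to the plug (up at the start, to be down at the end). In the capped pair (25 mm high inside) stoppers can shift a little but not turn over.
- stopper_3_centre (a point): One of four alike white porcelain stoppers, about 22 g: a round 26 mm disc 13 mm thick with a 20 mm plug 7 mm high on one face, 20 mm in all. Point: its centre, half-way through. Its z axis points from the disc to the plug (up at the start, to be down at the end). In the capped pair (25 mm high inside) stoppers can shift a little but not turn over.
- stopper_4_centre (a point): One of four alike white porcelain stoppers, about 22 g: a round 26 mm disc 13 mm thick with a 20 mm plug 7 mm high on one face, 20 mm in all. Point: its centre, half-way through. Its z axis points from the disc to the plug (up at the start, to be down at the end). In the capped pair (25 mm high inside) stoppers can shift a little but not turn over.
- board_top (a point): Drying board: fixed grooved wooden board, 150 by 150 mm, 12 mm thick, on the worktop. Point: the centre of its upper face; z up.
- cup_1: White ceramic tasting cup, 84 mm across, 68 mm high, bystander. Origin: centre of its underside.
- cup_2: White ceramic tasting cup, 84 mm across, 68 mm high, bystander. Origin: centre of its underside.
- cup_3: White ceramic tasting cup, 84 mm across, 68 mm high, bystander. Origin: centre of its underside.
- spoon: Steel tasting spoon, 150 mm long, lying flat along its x axis, bystander. Origin on its underside.
- timer: Small white timer, 45 by 45 by 20 mm, bystander. Origin: centre of its underside.
- jar_1: Open glass jar without its lid, 42 mm across, 80 mm high, bystander. Origin: centre of its underside.
- jar_2: Open glass jar without its lid, 42 mm across, 80 mm high, bystander. Origin: centre of its underside.
Mind the look-alikes: they are no part of the job. What is shaped like the part that bears tray_b_centre but red or turquoise is not meant. What is shaped like the part that bears tray_a_centre but orange is not meant.

How it is judged:
On the way, in this order (a step that is already met when the one before it is completed fails the run):
1. the empty tray caps the loaded one, rim to rim and in line, the loaded tray still mouth up (z of tray_b_centre in the frame of tray_a_centre between 0.012 and 0.019 m and x of tray_b_centre in the frame of tray_a_centre between -0.008 and 0.008 m and y of tray_b_centre in the frame of tray_a_centre between -0.008 and 0.008 m and angle between the z axis of tray_b_centre and the z axis of tray_a_centre, either way round below 0.12 rad and angle between the y axis of tray_b_centre and the y axis of tray_a_centre, either way round below 0.15 rad and angle between tray_a_centre's own z axis and vertical below 0.15 rad), for 0.2 s.
2. the capped pair stands or is held on its way over, still closed (z of tray_b_centre in the frame of tray_a_centre between 0.012 and 0.019 m and x of tray_b_centre in the frame of tray_a_centre between -0.008 and 0.008 m and y of tray_b_centre in the frame of tray_a_centre between -0.008 and 0.008 m and angle between the z axis of tray_b_centre and the z axis of tray_a_centre, either way round below 0.12 rad and angle between the y axis of tray_b_centre and the y axis of tray_a_centre, either way round below 0.15 rad and angle between tray_a_centre's own z axis and vertical between 1.2 and 1.95 rad), for 0.1 s.
3. the pair is upside down, still closed (z of tray_b_centre in the frame of tray_a_centre between 0.012 and 0.019 m and x of tray_b_centre in the frame of tray_a_centre between -0.008 and 0.008 m and y of tray_b_centre in the frame of tray_a_centre between -0.008 and 0.008 m and angle between the z axis of tray_b_centre and the z axis of tray_a_centre, either way round below 0.12 rad and angle between the y axis of tray_b_centre and the y axis of tray_a_centre, either way round below 0.15 rad and angle between tray_a_centre's own z axis and vertical above 2.95 rad), for 0.2 s.
At the end, for the whole second after the job is handed in: The formerly empty tray lies flat and mouth up on the board, centre within 42 mm of the board's centre, all four stoppers plug-down (within 14 degrees) on its floor; the emptied tray lies flat, either way up, on the bare worktop, beside it; no bystander moved over 30 mm (z of stopper_1_centre in the frame of tray_b_centre between -0.009 and -0.001 m and x of stopper_1_centre in the frame of tray_b_centre between -0.028 and 0.028 m and y of stopper_1_centre in the frame of tray_b_centre between -0.028 and 0.028 m and angle between each of stopper_1_centre, stopper_2_centre, stopper_3_centre, stopper_4_centre's own z axis and vertical above 2.9 rad and z of stopper_2_centre in the frame of tray_b_centre between -0.009 and -0.001 m and x of stopper_2_centre in the frame of tray_b_centre between -0.028 and 0.028 m and y of stopper_2_centre in the frame of tray_b_centre between -0.028 and 0.028 m and z of stopper_3_centre in the frame of tray_b_centre between -0.009 and -0.001 m and x of stopper_3_centre in the frame of tray_b_centre between -0.028 and 0.028 m and y of stopper_3_centre in the frame of tray_b_centre between -0.028 and 0.028 m and z of stopper_4_centre in the frame of tray_b_centre between -0.009 and -0.001 m and x of stopper_4_centre in the frame of tray_b_centre between -0.028 and 0.028 m and y of stopper_4_centre in the frame of tray_b_centre between -0.028 and 0.028 m and angle between tray_b_centre's own z axis and vertical above 3 rad and horizontal distance between tray_b_centre and board_top below 0.042 m and z of tray_b_centre in the frame of board_top between 0.004 and 0.011 m and height (world z) of tray_a_centre between 0.004 and 0.011 m and angle between the z axis of tray_a_centre and the z axis of board_top, either way round below 0.1 rad and horizontal distance between tray_a_centre and tray_b_centre above 0.06 m); the robot touches nothing.
It fails at once if a bystander (cup, jar, spoon or timer) moved more than 30 mm (distance of any of cup_1, cup_2, cup_3, spoon, timer, jar_1, jar_2 from where it was at the start of the episode above 0.03 m).
It fails at once if a stopper spilled: it left both trays ((distance between stopper_1_centre and tray_a_centre above 0.06 m and distance between stopper_1_centre and tray_b_centre above 0.06 m) or (distance between stopper_2_centre and tray_a_centre above 0.06 m and distance between stopper_2_centre and tray_b_centre above 0.06 m) or (distance between stopper_3_centre and tray_a_centre above 0.06 m and distance between stopper_3_centre and tray_b_centre above 0.06 m) or (distance between stopper_4_centre and tray_a_centre above 0.06 m and distance between stopper_4_centre and tray_b_centre above 0.06 m)).
It also fails if it takes over 72 s, if anything falls off the work surface, if the arm or the gripper's body presses on something with over 40 N, if the wrist force passes 120 N, or if a joint passes its speed limit or range.

## Working session

There is one attempt and no reset: what is moved stays moved. The work goes in short steps, Python scripts to look and compute and a tool call to move; the robot and the scene stay as the last step left them, time stands still between calls to the robot, and variables do not carry over. Pictures are saved under pics/ and viewed, at most 10 in all, crops included, and the job is handed in when it is done.

Besides the shell and the picture viewer there is one more tool, called as a command line: name --argument value ..., lists and objects as JSON in quotes. play_rows: Moves the arm, as the interface text tells. Its arguments: {"type":"object","properties":{"plan":{"type":"array"},"claw":{"type":"number"},"newtons":{"type":"number"}},"required":["plan"]}

```bash
mkdir -p pics; ls; python3 - <<'E'
from plant import arm,cams
import cv2,numpy as np
print(arm.get_obs())
for n in ["scene","side"]:
    im=cams.camera(n); cv2.imwrite(f"pics/{n}0.png",im[:,:,::-1]); c=cams.get_calibration(n); print(n,c)
print(cams.get_calibration("wrist"))
E
```

```text
pics
{'t': 0.0, 'qpos': array([-1.36119274e+00,  2.17798764e-01,  1.61498506e+00, -1.10469717e-06,
        1.31133755e+00, -1.12172167e-01]), 'joint_velocities': array([ 6.97617096e-05, -9.67550701e-04, -3.60979634e-04,  8.54397417e-04,
        5.34085894e-04,  4.82345811e-04]), 'effort': array([ 1.79446790e-03, -3.96835005e+01, -3.03851688e+01, -1.31547545e-04,
        9.67299478e-03,  1.26784283e-05]), 'position': array([ 0.1975152 , -0.59206667,  0.22991405]), 'tool_rot': array([-1.26283281e-03,  9.87084628e-01,  1.60194692e-01, -6.21028241e-05]), 'contact_force': array([-0.31053454,  0.1758101 , -0.4141043 ]), 'torque': array([-0.00010452, -0.00732009, -0.02211442]), 'grip_force': 0.0, 'finger_gap': 0.9950762469965292}
scene {'intrinsics': array([[495.14825382,   0.        , 278.29674883],
       [  0.        , 495.14825382, 214.60152135],
       [  0.        ,   0.        ,   1.        ]]), 'k1': -0.09793281087557233, 'extrinsics': array([[ 0.85471766,  0.51900354, -0.00964559, -0.43826667],
       [-0.4253189 ,  0.71084459,  0.56018194,  0.23512371],
       [ 0.29759293, -0.474
[... 415 characters left out ...]
628e-01,  4.23810201e-01,  8.41001050e-01,
        -2.01075418e-01],
       [-5.21838972e-01, -6.59520479e-01,  5.41033109e-01,
        -8.45100890e-01],
       [ 0.00000000e+00,  0.00000000e+00,  0.00000000e+00,
         1.00000000e+00]])}
{'intrinsics': array([[340.29890092,   0.        , 275.58959254],
       [  0.        , 340.29890092, 208.76921979],
       [  0.        ,   0.        ,   1.        ]]), 'k1': -0.0008816478751685674, 'extrinsics': array([[ 0.31668663, -0.94852892, -0.00157312, -0.62420661],
       [ 0.89612062,  0.29973183, -0.32730515,  0.04281115],
       [ 0.31092992,  0.10224346,  0.94491738, -0.38004579],
       [ 0.        ,  0.        ,  0.        ,  1.        ]])}
```

View pics/scene0.png

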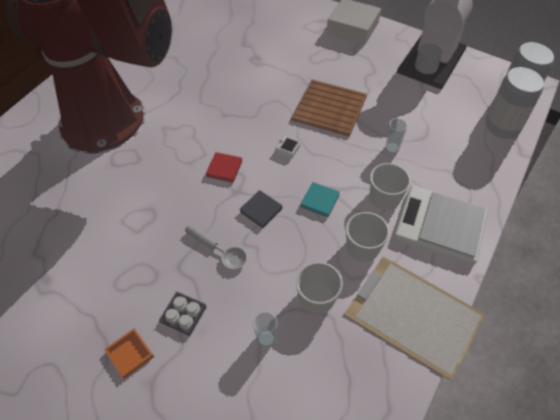

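View pics/side0.png

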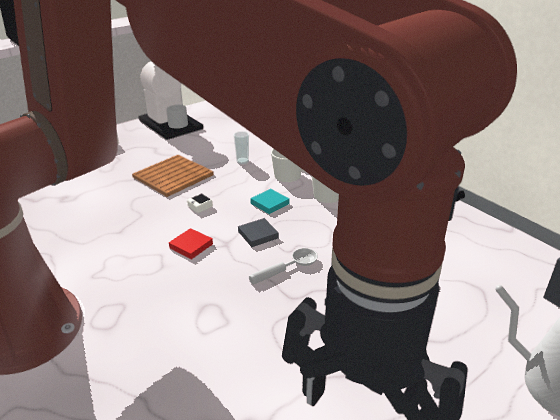

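The scene picture shows the loaded tray at about (183,313), the empty dark tray at (261,208), and the board at (330,107). The look-alikes are red (224,167), turquoise (320,199) and orange (129,353). The spoon is at (220,247), the timer at (288,146), the jars at (265,329) and (396,135), and the cups at (319,285), (366,233) and (388,184). In the side picture the arm hides the loaded tray.

```bash
cat > h.py <<'E'
import numpy as np,cv2
from plant import arm,cams
from scipy.spatial.transform import Rotation as R
def undist(uv,c):
    K=c["intrinsics"]; d=np.array([c["k1"],0,0,0])
    return cv2.undistortPoints(np.array(uv,float).reshape(-1,1,2),K,d)[:,0]   # k1 forward model
def cast(uv,c,z):
    s=undist(uv,c); E=c["extrinsics"]; Rm=E[:3,:3]; o=-Rm.T@E[:3,3]
    d=np.c_[s[:,0],-s[:,1],-np.ones(len(s))]@Rm
    return (o+d*((z-o[2])/d[:,2])[:,None])[:,:2]
def proj(p,c):
    E=c["extrinsics"]; q=np.atleast_2d(p)@E[:3,:3].T+E[:3,3]
    s=np.c_[q[:,0]/-q[:,2],-q[:,1]/-q[:,2]]; r2=(s**2).sum(1)
    s=s*(1+c["k1"]*r2)[:,None]; K=c["intrinsics"]
    return s*[K[0,0],K[1,1]]+K[:2,2]
def blob(mask,near=None,amin=150):
    m=cv2.morphologyEx(mask.astype(np.uint8),cv2.MORPH_OPEN,np.ones((3,3)))
    cs=[k for k in cv2.findContours(m,cv2.RETR_EXTERNAL,cv2.CHAIN_APPROX_NONE)[0] if cv2.contourArea(k)>amin]
    if near is not None: cs.sort(key=lambda k: abs(cv2.pointPolygonTest(k,near,True)) if cv2.pointPolygonTest(k,near,False)<0 else 0)
    return cs
def tcp():
    o=arm.get_obs(); q=o["tool_rot"]; return o["position"],R.from_quat([q[1],q[2],q[3],q[0]]),o
def delta(p,Rt):
    """shift (units of row) and rotvec (units) from present pose to target"""
    P,Q,_=tcp(); return np.round(Q.inv().apply(np.array(p)-P)/.03,2), np.round((Q.inv()*Rt).as_rotvec()/.1,2)
E
python3 - <<'E'
from h import *
im=cv2.imread("pics/scene0.png"); c=cams.get_calibration("scene")
hsv=cv2.cvtColor(im,cv2.COLOR_BGR2HSV); H,S,V=cv2.split(hsv)
print([ (hsv[y,x]) for x,y in [(261,208),(250,220),(240,225),(183,330),(175,316),(330,107),(200,290)]])
P=dict(b=(261,208),red=(224,167),turq=(320,199),a=(183,313),orange=(129,353),board=(330,107),spoon=(234,259),spoonh=(200,238),timer=(288,146),jar1=(264,338),jar2=(392,148),cup1=(319,305),cup2=(366,250),cup3=(386,200))
for k,v in P.items(): print(k,cast([v],c,0.0)[0].round(3))
dark=(V<75)
for k in blob(dark,amin=80):
    print(cv2.boundingRect(k),cv2.contourArea(k), cv2.minAreaRect(k), cv2.minAreaRect(cast(k[:,0],c,.015).astype(np.float32)))
E
```

```text
[array([128,  14,  73], dtype=uint8), array([162,  14,  89], dtype=uint8), array([167,  15, 157], dtype=uint8), array([128,  15,  68], dtype=uint8), array([ 23,   8, 130], dtype=uint8), array([ 12, 117, 124], dtype=uint8), array([165,  14, 150], dtype=uint8)]
b [ 0.483 -0.022]
red [0.35  0.031]
turq [0.58  0.063]
a [ 0.486 -0.301]
orange [ 0.449 -0.415]
board [0.466 0.325]
spoon [ 0.503 -0.155]
spoonh [ 0.415 -0.15 ]
timer [0.442 0.16 ]
jar1 [ 0.642 -0.263]
jar2 [0.654 0.28 ]
cup1 [ 0.696 -0.154]
cup2 [ 0.72 -0.  ]
cup3 [0.704 0.135]
(161, 316, 30, 19) 119.0 ((175.16514587402344, 326.05047607421875), (32.712886810302734, 7.11149787902832), 28.300756454467773) ((0.4941225051879883, -0.332297682762146), (0.0639917403459549, 0.01308959349989891), 3.4273362159729004)
(404, 199, 15, 25) 207.5 ((411.5000305175781, 211.00003051757812), (9.803058624267578, 24.349536895751953), 18.43494987487793) ((0.7636336088180542, 0.125553697347641), (0.02008500136435032, 0.06386686116456985), 8.277854919433594)
(241, 193, 40, 34) 717.0 ((260.5000305175781, 209.00001525878906), (27.577163696289062, 31.819
[... 466 characters left out ...]
2792969), 21.801410675048828) ((0.9616621136665344, 0.5037336349487305), (0.20727916061878204, 0.029284028336405754), 88.99292755126953)
(398, 43, 68, 46) 1068.5 ((431.194091796875, 58.32004165649414), (47.40638732910156, 58.9664421081543), 30.465543746948242) ((0.6201750040054321, 0.6243333220481873), (0.21702110767364502, 0.12584340572357178), 89.98278045654297)
(482, 0, 78, 41) 1363.5 ((520.5, 20.0), (40.0, 77.0), 90.0) ((0.7718045115470886, 0.9942567348480225), (0.23525896668434143, 0.22854945063591003), 11.13197135925293)
(0, 0, 171, 154) 17847.5 ((85.0, 76.5), (153.0, 170.0), 90.0) ((-0.26005691289901733, 0.08396351337432861), (0.6130571961402893, 0.624459981918335), 26.47069549560547)
```

play_rows --plan '[[[1, -0.97, 0, 0, 0, -0.7], [1, -0.97, 0, 0, 0, 0], [1, -0.97, 0, 0, 0, 0], [1, -0.97, 0, 0, 0, 0], [1, -0.97, 0, 0, 0, 0]]]' --claw -1

```text
t: 0.6
position: [0.2836, -0.4005, 0.2307]
tool_rot: [-0.001, 0.981, 0.194, -0.0]
contact_force: [0.4, -0.3, 0.0]
finger_gap: 1.005
grip_force: 0.0
```

play_rows --plan '[[[1, -0.9, 0, 0, 0, 0], [1, -0.9, 0, 0, 0, 0], [1, -0.9, 0, 0, 0, 0], [1, -0.9, 0, 0, 0, 0], [1, -0.9, 0, 0, 0, 0]]]'

```text
t: 1.1
position: [0.3706, -0.2186, 0.2309]
tool_rot: [-0.0, 0.981, 0.194, -0.0]
contact_force: [0.2, -0.4, -1.0]
finger_gap: 1.004
grip_force: 0.0
```

play_rows --plan '[[[1, -0.9, 0, 0, 0, 0], [1, -0.9, 0, 0, 0, 0], [1, -0.9, 0, 0, 0, 0], [0, 0, 0, 0, 0, -1], [0, 0, 0, 0, 0, -1]]]'

```text
t: 1.6
position: [0.4228, -0.1095, 0.2308]
tool_rot: [-0.0, 0.955, 0.295, -0.0]
contact_force: [0.2, 0.1, 0.1]
finger_gap: 0.998
grip_force: 0.0
```

play_rows --plan '[[[0, 0, 0, 0, 0, -1], [0, 0, 0, 0, 0, -1], [0, 0, 0, 0, 0, -1], [0, 0, 0, 0, 0, -1], [0, 0, 0, 0, 0, -1]]]'

```text
t: 2.1
position: [0.4223, -0.1109, 0.2308]
tool_rot: [-0.0, 0.854, 0.521, -0.0]
contact_force: [0.7, -0.1, 0.1]
finger_gap: 1.007
grip_force: 0.0
```

play_rows --plan '[[[0, 0, 0, 0, 0, -1], [0, 0, 0, 0, 0, -1], [0, 0, 0, 0, 0, -1], [0, 0, 0, 0, 0, 0], [0, 0, 0, 0, 0, 0]]]'

```text
t: 2.6
position: [0.4225, -0.111, 0.231]
tool_rot: [-0.0, 0.768, 0.64, -0.0]
contact_force: [-0.2, 0.7, 0.9]
finger_gap: 0.997
grip_force: 0.0
```

```bash
python3 - <<'E'
from h import *
P,Q,o=tcp(); print(o["t"],P,Q.as_matrix().round(3).tolist(),o["qpos"].round(3))
c=cams.get_calibration("wrist"); im=cams.camera("wrist")[:,:,::-1].copy(); cv2.imwrite("pics/w1.png",im)
s=cams.camera("side")[:,:,::-1].copy(); cv2.imwrite("pics/side1.png",s)
cv2.imwrite("pics/m1.png",cv2.resize(np.hstack([im,s]),(800,300)))
E
```

```text
2.6 [ 0.42248379 -0.11102351  0.23096931] [[0.18, 0.984, -0.001], [0.984, -0.18, 0.0], [0.0, -0.001, -1.0]] [-0.418 -0.202  2.036  0.     1.309 -0.237]
```

View pics/m1.png

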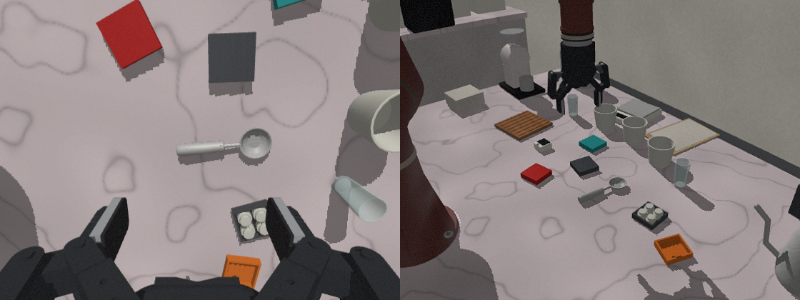

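The wrist view (halves at 400 px) shows the empty dark tray at (232,57), the spoon at (230,147) and the loaded tray at (256,222), partly behind the right finger. The side view shows both trays clearly, at (583,166) and (650,214) in the montage.

```bash
python3 - <<'E'
from h import *
w=cv2.imread("pics/w1.png"); s=cv2.imread("pics/side1.png"); g=cv2.imread("pics/scene0.png")
cw,cs,cg=[cams.get_calibration(n) for n in("wrist","side","scene")]
def corners(im,c,near,zt,thr):
    V=im.max(2); k=blob(V<thr,near)[0]
    p=cv2.approxPolyDP(cv2.convexHull(k),3,True)[:,0]
    print(near,cv2.contourArea(k),p.tolist(),[x.tolist() for x in cast(p,c,zt).round(4)], cv2.minAreaRect(cast(k[:,0],c,zt).astype(np.float32)))
for t in(75,95): corners(w,cw,(325,80),.015,t)
for t in(60,80): corners(s,cs,(257,232),.015,t); corners(s,cs,(350,313),.015,t)
# stopper plug tops & board
for n,im,c,z,a in(("scene",g,cg,.0225,1),("side",s,cs,.0225,1)):
    hsv=cv2.cvtColor(im,cv2.COLOR_BGR2HSV)
    m=(hsv[:,:,0]<20)&(hsv[:,:,1]>70)&(hsv[:,:,2]>50)
    for k in blob(m,amin=1500):
        p=cv2.approxPolyDP(cv2.convexHull(k),4,True)[:,0]; q=cast(p,c,.012); print(n,"board",p.tolist(),q.round(3).tolist(),cv2.minAreaRect(cast(k[:,0],c,.012).astype(np.float32)))
E
```

```text
(325, 80) 4093.0 [[357, 46], [355, 112], [293, 115], [292, 70], [297, 48]] [[0.5212, -0.0025], [0.513, -0.0628], [0.4507, -0.0544], [0.4566, -0.0124], [0.4645, 0.0061]] ((0.4860735535621643, -0.028310656547546387), (0.062406331300735474, 0.06358642876148224), 81.69267272949219)
(325, 80) 4360.5 [[357, 45], [355, 113], [292, 115], [291, 49]] [[0.5213, -0.0016], [0.5129, -0.0637], [0.4497, -0.0542], [0.4587, 0.0062]] ((0.48595619201660156, -0.028419561684131622), (0.06355918198823929, 0.06432683020830154), 81.65973663330078)
(257, 232) 199.0 [[239, 230], [277, 232], [277, 237], [251, 246]] [[0.454, -0.0068], [0.5122, -0.0622], [0.5012, -0.0764], [0.4413, -0.0686]] ((0.4652881920337677, -0.054366521537303925), (0.05372220650315285, 0.08236469328403473), 46.106651306152344)
(350, 313) 327.5 [[325, 300], [329, 296], [372, 297], [374, 303], [351, 321], [327, 306]] [[0.4514, -0.2791], [0.4639, -0.2758], [0.5215, -0.3256], [0.5129, -0.3386], [0.4508, -0.3448], [0.4439, -0.2926]] ((0.48253965377807617, -0.30856838822364807), (0.07299163192510605, 0.06965119391679764), 7.1949028968811035)
(257
[... 520 characters left out ...]
07422)
scene board [[311, 81], [365, 94], [348, 134], [292, 118]] [[0.385, 0.373], [0.525, 0.401], [0.55, 0.255], [0.41, 0.233]] ((0.46898868680000305, 0.3159105181694031), (0.14862096309661865, 0.15324783325195312), 9.47957992553711)
side board [[391, 327], [409, 359], [372, 370], [356, 336]] [[0.495, -0.395], [0.465, -0.46], [0.405, -0.438], [0.435, -0.372]] ((0.44974473118782043, -0.41711288690567017), (0.07595895230770111, 0.07213903218507767), 71.23494720458984)
side board [[212, 171], [169, 195], [132, 176], [176, 155]] [[0.55, 0.259], [0.407, 0.22], [0.377, 0.365], [0.521, 0.401]] ((0.46399182081222534, 0.3106735944747925), (0.1584102213382721, 0.16329756379127502), 9.082833290100098)
```

play_rows --plan '[[[0.78, 0.4, 0, 0, 0, 0], [0.77, 0.4, 0, 0, 0, 0], [0.77, 0.4, 0, 0, 0, 0], [0.77, 0.39, 0, 0, 0, 0], [0, 0, 0, 0, 0, -0.37]]]'

```text
t: 3.2
position: [0.4876, -0.0264, 0.2314]
tool_rot: [-0.0, 0.755, 0.656, 0.001]
contact_force: [-0.1, -0.8, -0.1]
finger_gap: 1.002
grip_force: 0.0
```

play_rows --plan '[[[0, 0, 1, 0, 0, 0], [0, 0, 1, 0, 0, 0], [0, 0, 1, 0, 0, 0], [0, 0, 1, 0, 0, 0], [0, 0, 0, 0, 0, 0]]]'

```text
t: 3.7
position: [0.4819, -0.0275, 0.1068]
tool_rot: [-0.004, 0.756, 0.655, -0.003]
contact_force: [-0.6, 0.5, 0.1]
finger_gap: 0.998
grip_force: 0.0
```

```bash
python3 - <<'E'
from h import *
P,Q,o=tcp(); print(o["t"],P,Q.as_matrix().round(3).tolist(),o["qpos"].round(3))
c=cams.get_calibration("wrist"); im=cams.camera("wrist")[:,:,::-1].copy(); cv2.imwrite("pics/w2.png",im)
V=im.max(2); nr=tuple(map(float,proj([.486,-.0285,.015],c)[0])); print(nr)
for t in(75,95):
  k=blob(V<t,nr)[0]; p=cv2.approxPolyDP(cv2.convexHull(k),4,True)[:,0]
  print(cv2.contourArea(k),p.tolist(),cast(p,c,.015).round(4).tolist(),cv2.minAreaRect(cast(k[:,0],c,.015).astype(np.float32)))
E
```

```text
3.7 [ 0.48185649 -0.02754911  0.10676357] [[0.142, 0.99, -0.01], [0.99, -0.142, 0.002], [0.001, -0.01, -1.0]] [-0.203  0.07   2.034 -0.     1.048 -0.06 ]
(282.89119356123456, 213.1938323118075)
33075.5 [[559, 391], [559, 419], [0, 419], [0, 381], [21, 356], [171, 277], [380, 277], [526, 352]] [[0.7052, -0.2278], [0.7094, -0.262], [0.1958, -0.195], [0.2145, -0.1514], [0.2441, -0.1273], [0.3919, -0.0691], [0.5538, -0.0913], [0.6724, -0.1803]] ((0.462318480014801, -0.15403464436531067), (0.15021906793117523, 0.5178881287574768), 82.5652084350586)
7310.0 [[327, 167], [324, 251], [242, 250], [241, 166]] [[0.521, 0.0011], [0.5128, -0.063], [0.4512, -0.0537], [0.4618, 0.0102]] ((0.4865255355834961, -0.026629552245140076), (0.06635722517967224, 0.06330490112304688), 81.60214233398438)
```

View pics/w2.png

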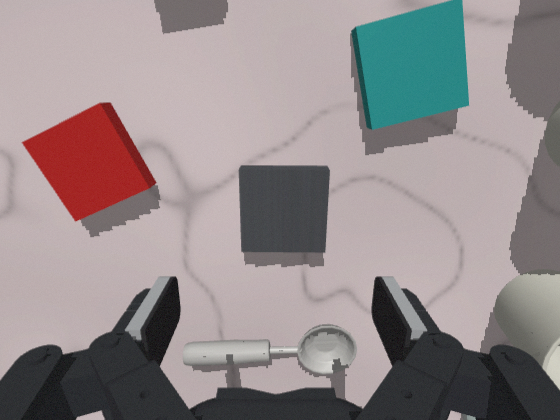

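The empty tray appears at (284,208), square to the fingers, which stand at about (160,310) and (395,310). I'll go down on it.

play_rows --plan '[[[0, 0.15, 0, -0.1, 0, 0], [0, 0, 0.6, 0, 0, 0], [0, 0, 0.6, 0, 0, 0], [0, 0, 0.6, 0, 0, 0], [0, 0, 0.6, 0, 0, 0]]]'

```text
t: 4.25
position: [0.4944, -0.0298, 0.0415]
tool_rot: [0.006, 0.756, 0.655, 0.005]
contact_force: [-0.6, -0.3, -0.0]
finger_gap: 0.997
grip_force: 0.0
```

play_rows --plan '[[[0, 0, 0.4, 0, 0, 0], [0, 0, 0, 0, 0, 0]]]'

```text
t: 4.45
position: [0.4916, -0.0292, 0.0272]
tool_rot: [0.004, 0.756, 0.655, 0.003]
contact_force: [-0.4, -0.1, 0.8]
finger_gap: 1.0
grip_force: 0.0
```

```bash
python3 - <<'E'
from h import *
P,Q,o=tcp(); print(o["t"],P,Q.as_matrix().round(3).tolist(),o["contact_force"])
print(delta([.4863,-.0275,-.001],R.from_matrix(np.array([[np.cos(1.425),np.sin(1.425),0],[np.sin(1.425),-np.cos(1.425),0],[0,0,-1]]))))
E
```

```text
4.45 [ 0.4915821  -0.02923389  0.02722865] [[0.142, 0.99, 0.009], [0.99, -0.142, -0.001], [0.0, 0.01, -1.0]] [-0.36414151 -0.11204749  0.82974228]
(array([ 0.03, -0.19,  0.94]), array([ 0.1 , -0.  ,  0.04]))
```

play_rows --plan '[[[0, -0.17, 0.3, 0.1, 0, 0], [0, 0, 0.3, 0, 0, 0], [0, 0, 0.3, 0, 0, 0], [0, 0, 0, 0, 0, 0], [0, 0, 0, 0, 0, 0]]]'

```text
t: 4.95
position: [0.4862, -0.0284, -0.0001]
tool_rot: [-0.0, 0.755, 0.655, -0.0]
contact_force: [0.2, -0.0, 0.8]
finger_gap: 0.997
grip_force: 0.0
```

```bash
python3 - <<'E'
from h import *
P,Q,o=tcp(); print(o["t"],P,Q.as_matrix().round(3).tolist(),o["contact_force"])
print(delta([.4863,-.0275,-.001],R.from_matrix(np.array([[np.cos(1.425),np.sin(1.425),0],[np.sin(1.425),-np.cos(1.425),0],[0,0,-1]]))))
c=cams.get_calibration("side"); im=cams.camera("side")[:,:,::-1]
u,v=proj([.486,-.03,.02],c)[0].astype(int); cv2.imwrite("pics/s2.png",cv2.resize(im[v-70:v+50,u-80:u+80],(640,480),interpolation=cv2.INTER_CUBIC))
E
```

```text
4.95 [ 4.86241278e-01 -2.84004392e-02 -1.05956771e-04] [[0.142, 0.99, -0.001], [0.99, -0.142, 0.0], [0.0, -0.001, -1.0]] [ 0.2409835  -0.0218103   0.81636094]
(array([ 0.03, -0.  ,  0.03]), array([-0.01, -0.  ,  0.04]))
```

View pics/s2.png

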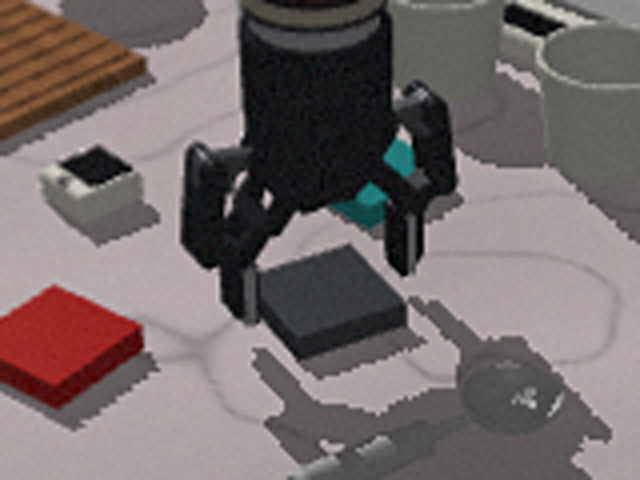

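The fingers straddle the empty tray, with one tip at (245,320) and the other at (405,270). Closing now.

play_rows --plan '[[[0, 0, 0, 0, 0, 0], [0, 0, 0, 0, 0, 0], [0, 0, 0, 0, 0, 0], [0, 0, 0, 0, 0, 0], [0, 0, 0, 0, 0, 0]]]' --claw 1 --newtons 40

```text
t: 5.5
position: [0.4873, -0.0286, 0.001]
tool_rot: [0.001, 0.755, 0.655, 0.0]
contact_force: [-1.3, 0.2, 4.9]
finger_gap: 0.736
grip_force: 44.7
```

play_rows --plan '[[[0, 0, 0, 0, 0, 0], [0, 0, 0, 0, 0, 0], [0, 0, -0.5, 0, 0, 0], [0, 0, -1, 0, 0, 0], [0, 0, -1, 0, 0, 0]]]'

```text
t: 6.0
position: [0.4847, -0.0281, 0.0744]
tool_rot: [-0.002, 0.756, 0.655, -0.001]
contact_force: [1.2, 0.1, 0.0]
finger_gap: 0.734
grip_force: 44.6
```

play_rows --plan '[[[0, 0, -1, 0, 0, 0], [0, 0, -1, 0, 0, 0], [0, 0, -0.5, 0, 0, 0], [0, 0, 0, 0, 0, 0], [0, 0, 0, 0, 0, 0]]]'

```text
t: 6.5
position: [0.4858, -0.0283, 0.1493]
tool_rot: [-0.0, 0.755, 0.655, -0.0]
contact_force: [0.3, 0.1, -1.3]
finger_gap: 0.731
grip_force: 44.7
```

```bash
python3 - <<'E'
from h import *
P,Q,o=tcp(); print(o["t"],P,Q.as_matrix().round(3).tolist(),o["contact_force"],o["finger_gap"])
c=cams.get_calibration("wrist"); im=cams.camera("wrist")[:,:,::-1].copy(); cv2.imwrite("pics/w3.png",im)
s=cams.camera("side")[:,:,::-1].copy(); cv2.imwrite("pics/side3.png",s)
g=cams.camera("scene")[:,:,::-1].copy(); cv2.imwrite("pics/scene3.png",g)
cv2.imwrite("pics/m3.png",np.vstack([np.hstack([cv2.resize(im,(400,300)),cv2.resize(s,(400,300))]),np.hstack([cv2.resize(g,(400,300)),cv2.resize(g[250:390,100:287],(400,300))])]))
E
```

```text
6.5 [ 0.48575099 -0.02832725  0.14928559] [[0.142, 0.99, -0.001], [0.99, -0.142, 0.0], [0.0, -0.001, -1.0]] [ 0.33220074  0.09143975 -1.31602776] 0.7313191345720862
```

View pics/m3.png

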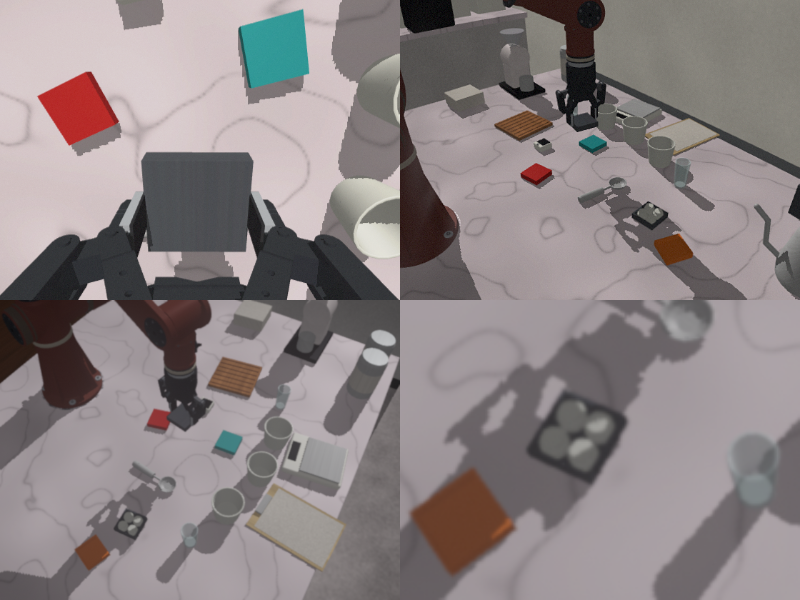

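B is held squarely (wrist view, tray at (198,200)). I'll carry it past A so the wrist camera sees A ahead.

play_rows --plan '[[[-1, 0.15, -0.3, 0, 0, 0], [-1, 0.15, -0.3, 0, 0, 0], [-1, 0.15, -0.3, 0, 0, 0], [-1, 0.15, -0.3, 0, 0, 0], [-1, 0.15, -0.3, 0, 0, 0]]]'

```text
t: 7.15
position: [0.4866, -0.1809, 0.1938]
tool_rot: [-0.001, 0.755, 0.655, -0.001]
contact_force: [0.1, 0.2, -1.1]
finger_gap: 0.736
grip_force: 44.6
```

play_rows --plan '[[[-1, 0.15, 0, 0, 0, 0], [-1, 0.15, 0, 0, 0, 0], [-1, 0.15, 0, 0, 0, 0], [-1, 0.15, 0, 0, 0, 0], [-1, 0.15, 0, 0, 0, 0]]]'

```text
t: 7.65
position: [0.4877, -0.3324, 0.1932]
tool_rot: [-0.002, 0.756, 0.655, -0.0]
contact_force: [1.1, -0.3, -1.1]
finger_gap: 0.739
grip_force: 44.7
```

play_rows --plan '[[[-1, 0.2, 0, 0, 0, 0], [-1, 0.2, 0, 0, 0, 0], [0, 0, 0, 0, 0, 0], [0, 0, 0, 0, 0, 0], [0, 0, 0, 0, 0, 0]]]'

```text
t: 8.15
position: [0.4914, -0.3916, 0.1938]
tool_rot: [-0.002, 0.755, 0.655, 0.0]
contact_force: [-0.6, 0.3, -1.3]
finger_gap: 0.732
grip_force: 44.6
```

```bash
python3 - <<'E'
from h import *
P,Q,o=tcp(); print(o["t"],P,Q.as_matrix().round(3).tolist(),o["finger_gap"],o["qpos"].round(2))
c=cams.get_calibration("wrist"); im=cams.camera("wrist")[:,:,::-1].copy(); cv2.imwrite("pics/w4.png",im)
print(proj([.49,-.31,.015],c),proj(P,c))
E
```

```text
8.15 [ 0.49144972 -0.39160079  0.1937567 ] [[0.141, 0.99, -0.002], [0.99, -0.141, 0.002], [0.002, -0.002, -1.0]] 0.7319160986533321 [-0.78  0.26  1.64  0.    1.25 -0.64]
[[261.75475664  95.3372296 ]] [[275.91913102 278.01750507]]
```

View pics/w4.png

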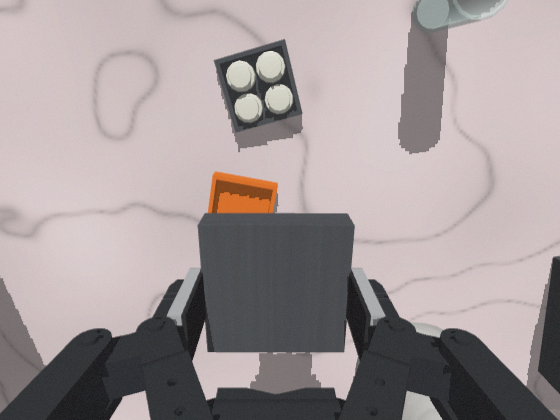

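The loaded tray is at about (258,86) with four stoppers, and the held B spans (200..353, 214..352).

```bash
python3 - <<'E'
from h import *
im=cv2.imread("pics/w4.png"); c=cams.get_calibration("wrist"); P,Q,o=tcp()
hsv=cv2.cvtColor(im,cv2.COLOR_BGR2HSV); V=hsv[:,:,2]
print(hsv[130,260],hsv[60,260],hsv[300,280],hsv[140,250])
for t in(75,90,105):
  k=blob(V<t,(262.,105.))[0]; h=cv2.convexHull(k); p=cv2.approxPolyDP(h,4,True)[:,0]
  print(t,p.tolist(),cast(p,c,.015).round(4).tolist())
  r=cv2.minAreaRect(cast(h[:,0],c,.015).astype(np.float32)); print(r)
# B in hand: back face at z=P.z+.014
m=(V<110).astype(np.uint8)
for z in(.014,):
  uv=np.array([[200,214],[353,214],[346,352],[207,352]],float)
  q=cast(uv,c,P[2]+z); print("B",q.round(4).tolist(),q.mean(0)-P[:2], [np.linalg.norm(q[i]-q[i-1]).round(4) for i in range(4)])
  print((Q.inv().apply(np.c_[q-P[:2],np.full(4,z)])).round(4).tolist())
E
```

```text
[177  18 129] [ 26  17 214] [98 13 79] [171  20 125]
75 [[556, 418], [0, 419], [0, 414], [74, 338], [177, 280], [200, 273], [352, 272], [476, 337]] [[0.8, -0.7456], [0.1001, -0.6496], [0.1036, -0.6415], [0.2354, -0.5417], [0.3708, -0.4838], [0.3972, -0.4788], [0.5581, -0.5003], [0.6933, -0.6045]]
((0.4647888243198395, -0.5938895344734192), (0.21127179265022278, 0.7068706154823303), 82.04861450195312)
90 [[284, 41], [301, 113], [235, 130], [216, 60]] [[0.5158, -0.2692], [0.5233, -0.3301], [0.461, -0.3366], [0.4554, -0.2757]]
((0.48856794834136963, -0.30326905846595764), (0.0631486251950264, 0.06308087706565857), 7.062943935394287)
105 [[284, 40], [301, 113], [235, 131], [215, 61]] [[0.5159, -0.2684], [0.5233, -0.3301], [0.4609, -0.3375], [0.4543, -0.2763]]
((0.4884214699268341, -0.30343613028526306), (0.0638400986790657, 0.06395264714956284), 7.076558589935303)
B [[0.4668, -0.3502], [0.5275, -0.3587], [0.5197, -0.4268], [0.4555, -0.4177]] [0.00067526 0.00311295] [np.float64(0.0685), np.float64(0.0613), np.float64(0.0685), np.float64(0.0648)]
[[0.0374, -0.0305, -0.0139], [0.0375, 0.0308, -0.014], [-0.031, 0.0327, -0.0141], [-0.0311, -0.0322, -0.014]]
```

play_rows --plan '[[[0, 0, 0, 0, 0, -0.9], [0, 0, 0, 0, 0, -0.9], [0, 0, 0, 0, 0, -0.85], [0.8, 0.07, 0, 0, 0, 0], [0.8, 0.07, 0, 0, 0, 0]]]'

```text
t: 8.7
position: [0.4902, -0.3434, 0.1951]
tool_rot: [-0.0, 0.662, 0.749, 0.0]
contact_force: [0.3, -0.2, -1.3]
finger_gap: 0.736
grip_force: 44.6
```

play_rows --plan '[[[0.7, 0.07, 0, 0, 0, 0], [0.6, 0.06, 0, 0, 0, 0], [0, 0, 0.8, 0, 0, 0], [0, 0, 0.8, 0, 0, 0], [0, 0, 0.8, 0, 0, 0]]]'

```text
t: 9.2
position: [0.4898, -0.3047, 0.1231]
tool_rot: [0.001, 0.662, 0.75, -0.0]
contact_force: [0.1, 0.4, -1.5]
finger_gap: 0.734
grip_force: 44.6
```

play_rows --plan '[[[0, 0, 0.8, 0, 0, 0], [0, 0, 0.8, 0, 0, 0], [0, 0, 0, 0, 0, 0], [0, 0, 0, 0, 0, 0]]]'

```text
t: 9.6
position: [0.4893, -0.3049, 0.0753]
tool_rot: [-0.0, 0.662, 0.749, -0.0]
contact_force: [0.8, -0.4, -1.5]
finger_gap: 0.733
grip_force: 44.6
```

```bash
python3 - <<'E'
from h import *
P,Q,o=tcp(); print(o["t"],P,Q.as_matrix().round(3).tolist(),o["finger_gap"],o["qpos"].round(2))
a=np.radians(96.8)
print(delta([.4888,-.304,.06],R.from_matrix(np.array([[np.cos(a),np.sin(a),0],[np.sin(a),-np.cos(a),0],[0,0,-1]]))))
E
```

```text
9.6 [ 0.4892764  -0.3048842   0.07525887] [[-0.123, 0.992, -0.001], [0.992, 0.123, 0.001], [0.001, -0.001, -1.0]] 0.732694585496222 [-0.68  0.3   1.84 -0.    1.01 -0.8 ]
(array([ 0.03, -0.01,  0.51]), array([-0.01, -0.01,  0.05]))
```

play_rows --plan '[[[0.03, -0.01, 0.5, 0, 0, 0], [0, 0, 0.4, 0, 0, 0], [0, 0, 0.3, 0, 0, 0], [0, 0, 0.3, 0, 0, 0], [0, 0, 0.2, 0, 0, 0]]]'

```text
t: 10.1
position: [0.4885, -0.3044, 0.023]
tool_rot: [-0.001, 0.662, 0.749, -0.0]
contact_force: [0.4, -0.4, -1.9]
finger_gap: 0.734
grip_force: 44.6
```

play_rows --plan '[[[0, 0, 0.1, 0, 0, 0], [0, 0, 0.1, 0, 0, 0], [0, 0, 0, 0, 0, 0], [0, 0, 0, 0, 0, 0]]]'

```text
t: 10.5
position: [0.4892, -0.3049, 0.0185]
tool_rot: [0.0, 0.662, 0.749, 0.0]
contact_force: [-0.5, 0.7, -1.7]
finger_gap: 0.732
grip_force: 44.6
```

```bash
python3 - <<'E'
from h import *
P,Q,o=tcp(); print(o["t"],P,o["contact_force"])
c=cams.get_calibration("side"); im=cams.camera("side")[:,:,::-1]
u,v=proj([.4889,-.303,.02],c)[0].astype(int); A=cv2.resize(im[v-50:v+40,u-60:u+60],(400,300),interpolation=cv2.INTER_CUBIC)
c=cams.get_calibration("scene"); im=cams.camera("scene")[:,:,::-1]
u,v=proj([.4889,-.303,.02],c)[0].astype(int); B=cv2.resize(im[v-50:v+40,u-60:u+60],(400,300),interpolation=cv2.INTER_CUBIC)
cv2.imwrite("pics/m5.png",np.hstack([A,B]))
E
```

```text
10.5 [ 0.489195   -0.30491082  0.01851848] [-0.51321562  0.67785057 -1.73570446]
```

View pics/m5.png

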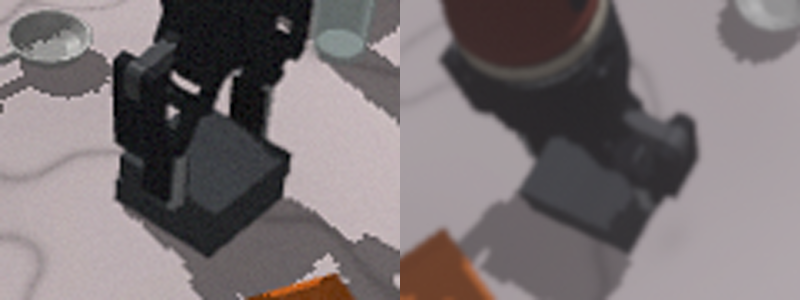

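B sits in line just above A, with no contact yet. I'll lower the last few mm.

play_rows --plan '[[[0, 0, 0.04, 0, 0, 0], [0, 0, 0.04, 0, 0, 0], [0, 0, 0, 0, 0, 0]]]'

```text
t: 10.9
position: [0.4892, -0.3049, 0.0162]
tool_rot: [0.0, 0.662, 0.749, 0.0]
contact_force: [-0.3, -0.1, -0.2]
finger_gap: 0.734
grip_force: 44.8
```

play_rows --plan '[[[0, 0, 0.03, 0, 0, 0], [0, 0, 0, 0, 0, 0]]]'

```text
t: 11.1
position: [0.4892, -0.3049, 0.016]
tool_rot: [0.0, 0.662, 0.749, 0.0]
contact_force: [-1.8, 1.9, 5.3]
finger_gap: 0.734
grip_force: 45.3
```

Contact came at the expected height. I'll open, slide down and regrip over the seam.

play_rows --plan '[[[0, 0, 0, 0, 0, 0], [0, 0, 0, 0, 0, 0], [0, 0, 0, 0, 0, 0], [0, 0, 0, 0, 0, 0]]]' --claw -1

```text
t: 11.5
position: [0.4889, -0.3047, 0.0148]
tool_rot: [-0.0, 0.662, 0.749, -0.0]
contact_force: [-0.5, 0.1, -0.8]
finger_gap: 0.999
grip_force: 0.0
```

play_rows --plan '[[[0, 0, 0.15, 0, 0, 0], [0, 0, 0.15, 0, 0, 0], [0, 0, 0.12, 0, 0, 0], [0, 0, 0, 0, 0, 0], [0, 0, 0, 0, 0, 0]]]'

```text
t: 12.0
position: [0.4888, -0.3046, 0.002]
tool_rot: [-0.0, 0.662, 0.749, 0.0]
contact_force: [0.5, -0.3, -0.3]
finger_gap: 1.0
grip_force: 0.0
```

play_rows --plan '[[[0, 0, 0, 0, 0, 0], [0, 0, 0, 0, 0, 0], [0, 0, 0, 0, 0, 0], [0, 0, 0, 0, 0, 0], [0, 0, 0, 0, 0, 0]]]' --claw 1 --newtons 60

```text
t: 12.5
position: [0.4891, -0.3049, 0.0029]
tool_rot: [0.0, 0.662, 0.749, -0.0]
contact_force: [-2.3, 0.5, 4.2]
finger_gap: 0.731
grip_force: 66.9
```

play_rows --plan '[[[0, 0, 0, 0, 0, 0], [0, 0, -0.2, 0, 0, 0], [0, 0, -0.5, 0, 0, 0], [0, 0, -0.8, 0, 0, 0], [0, 0, -0.8, 0, 0, 0]]]'

```text
t: 13.0
position: [0.4882, -0.304, 0.0716]
tool_rot: [-0.001, 0.662, 0.749, 0.0]
contact_force: [1.0, -0.1, -3.2]
finger_gap: 0.735
grip_force: 66.7
```

play_rows --plan '[[[0, 0, -0.8, 0, 0, 0], [0, 0, -0.8, 0, 0, 0], [0, 0, -0.6, 0, 0, 0], [0, 0, 0, 0, 0, 0], [0, 0, 0, 0, 0, 0]]]'

```text
t: 13.5
position: [0.4888, -0.3046, 0.1374]
tool_rot: [0.0, 0.662, 0.749, 0.0]
contact_force: [-0.8, 0.1, -4.0]
finger_gap: 0.738
grip_force: 66.9
```

```bash
python3 - <<'E'
from h import *
P,Q,o=tcp(); print(o["t"],P,Q.as_matrix().round(3).tolist(),o["finger_gap"],o["contact_force"],o["qpos"].round(2))
im=cams.camera("wrist")[:,:,::-1]
s=cams.camera("side")[:,:,::-1]; c=cams.get_calibration("side"); u,v=proj(P,c)[0].astype(int)
cv2.imwrite("pics/m6.png",np.hstack([cv2.resize(im,(400,300)),cv2.resize(s[v-60:v+60,u-80:u+80],(400,300),interpolation=cv2.INTER_CUBIC)]))
E
```

```text
13.5 [ 0.48880503 -0.30455599  0.1374322 ] [[-0.123, 0.992, 0.0], [0.992, 0.123, -0.0], [-0.0, 0.0, -1.0]] 0.7383667759848035 [-0.81645981  0.05274804 -4.02550914] [-0.68  0.21  1.81  0.    1.12 -0.8 ]
```

View pics/m6.png

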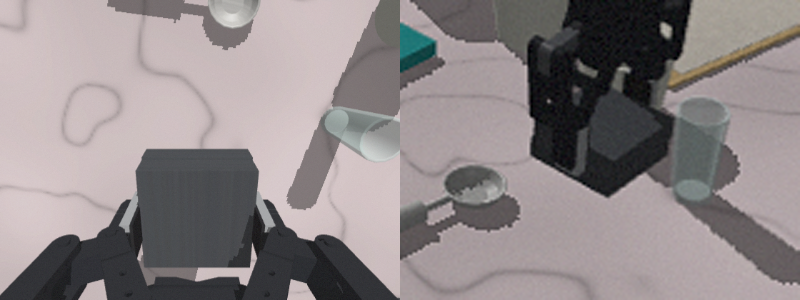

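The pair is held closed (wrist view at (198,210)) and clear of the table. I'll check the reach for tilted grips with a small kinematic fit.

```bash
python3 - <<'E'
from h import *
from scipy.optimize import least_squares,fsolve
D=np.array([[.2178,1.615,.6241,.2299],[-.202,2.036,.4368,.231],[.26,1.64,.6284,.1938],[.30,1.84,.5765,.0753],[.21,1.81,.5759,.1374]])
D[:,2]=np.sqrt(D[:,2]**2-.07**2)
def fk(p,j2,j3): L1,L2,d,e=p; a=j2+j3; return e+L1*np.sin(j2)+L2*np.sin(a), L1*np.cos(j2)+L2*np.cos(a)+d
r=least_squares(lambda p: np.r_[fk(p,D[:,0],D[:,1])[0]-D[:,2],fk(p,D[:,0],D[:,1])[1]-D[:,3]],[.4,.4,.1,0])
print(r.x,np.abs(r.fun).max())
p=r.x
for L in(.2,.25,.3):      # wrist-to-TCP length, d = h - L
  for rr in(.54,.57,.6):
    for t in(-45,-30,45,50,60,65):
      th=np.radians(t); w=(rr-.5*0-L*np.sin(th), .03+L*np.cos(th)-L)   # 'down-equivalent' TCP under wrist
      s,_,ok,_=fsolve(lambda q: np.array(fk(p,*q))-w,[.1,1.9],full_output=1)
      print(L,rr,t,ok,s.round(2),"j5",(np.pi-s.sum()-th).round(2)) if rr==.57 or t in(60,) else 0
E
```

```text
[ 0.43252482  0.54202708 -0.04974006 -0.00416435] 0.007986941020894256
0.2 0.54 60 1 [0.15 2.39] j5 -0.45
0.2 0.57 -45 1 [0.68 1.5 ] j5 1.74
0.2 0.57 -30 1 [0.56 1.62] j5 1.48
0.2 0.57 45 1 [0.17 2.25] j5 -0.06
0.2 0.57 50 1 [0.18 2.28] j5 -0.18
0.2 0.57 60 1 [0.21 2.32] j5 -0.43
0.2 0.57 65 1 [0.23 2.34] j5 -0.56
0.2 0.6 60 1 [0.26 2.25] j5 -0.42
0.25 0.54 60 1 [0.15 2.49] j5 -0.54
0.25 0.57 -45 1 [0.77 1.39] j5 1.76
0.25 0.57 -30 1 [0.62 1.55] j5 1.5
0.25 0.57 45 1 [0.13 2.33] j5 -0.11
0.25 0.57 50 1 [0.15 2.36] j5 -0.24
0.25 0.57 60 1 [0.2  2.42] j5 -0.52
0.25 0.57 65 1 [0.24 2.43] j5 -0.67
0.25 0.6 60 1 [0.25 2.35] j5 -0.5
0.3 0.54 60 1 [0.16 2.57] j5 -0.64
0.3 0.57 -45 1 [0.86 1.27] j5 1.79
0.3 0.57 -30 1 [0.68 1.47] j5 1.51
0.3 0.57 45 1 [0.1  2.41] j5 -0.16
0.3 0.57 50 1 [0.12 2.45] j5 -0.3
0.3 0.57 60 1 [0.21 2.51] j5 -0.62
0.3 0.57 65 1 [0.28 2.52] j5 -0.79
0.3 0.6 60 1 [0.26 2.44] j5 -0.6
```

play_rows --plan '[[[0.98, 0.086, 0, 0, 0, 0], [0.98, 0.086, 0, 0, 0, 0], [0.98, 0.086, 0, 0, 0, 0], [0.98, 0.086, 0, 0, 0, 0], [0.98, 0.086, 0, 0, 0, 0]]]'

```text
t: 14.1
position: [0.4823, -0.1555, 0.1355]
tool_rot: [-0.002, 0.662, 0.749, -0.0]
contact_force: [0.2, 0.5, -3.8]
finger_gap: 0.737
grip_force: 66.8
```

play_rows --plan '[[[0.98, 0.086, 0, 0, 0, 0], [0.98, 0.086, 0, 0, 0, 0], [0.98, 0.086, 0, 0, 0, 0], [0.98, 0.086, 0, 0, 0, 0], [0.98, 0.086, 0, 0, 0, 0]]]'

```text
t: 14.6
position: [0.477, -0.0084, 0.1357]
tool_rot: [-0.001, 0.662, 0.749, -0.001]
contact_force: [0.6, -0.5, -2.9]
finger_gap: 0.738
grip_force: 66.8
```

play_rows --plan '[[[0.98, 0.086, 0, 0, 0, 0], [0.98, 0.086, 0, 0, 0, 0], [0.98, 0.086, 0, 0, 0, 0], [0.98, 0.086, 0, 0, 0, 0], [0.98, 0.086, 0, 0, 0, 0]]]'

```text
t: 15.1
position: [0.4717, 0.1387, 0.1356]
tool_rot: [-0.001, 0.662, 0.749, -0.001]
contact_force: [0.3, -0.1, -4.2]
finger_gap: 0.734
grip_force: 66.8
```

play_rows --plan '[[[0.98, 0.086, 0, 0, 0, 0], [0.98, 0.086, 0, 0, 0, 0], [0.98, 0.086, 0, 0, 0, 0], [0.98, 0.086, 0, 0, 0, 0], [0.98, 0.086, 0, 0, 0, 0]]]'

```text
t: 15.6
position: [0.4666, 0.2858, 0.1354]
tool_rot: [-0.001, 0.662, 0.749, -0.002]
contact_force: [-0.0, -0.4, -3.7]
finger_gap: 0.734
grip_force: 66.8
```

play_rows --plan '[[[0.5, 0.05, 0, 0, 0, 0], [0, 0, 0, 0, 0, -0.96], [0, 0, 0, 0, 0, -0.96], [0, 0, 0, 0, 0, -0.96], [0, 0, 0, 0, 0, -0.96]]]'

```text
t: 16.1
position: [0.4668, 0.2994, 0.1359]
tool_rot: [-0.001, 0.505, 0.863, -0.001]
contact_force: [0.9, -0.9, -3.9]
finger_gap: 0.741
grip_force: 66.8
```

play_rows --plan '[[[0, 0, 0, 0, 0, -0.96], [0, 0, 0, 0, 0, -0.96], [0, 0, 0, 0, 0, -0.96], [0, 0, 0, 0, 0, -0.96], [0, 0, 0, 0, 0, -0.96]]]'

```text
t: 16.6
position: [0.4669, 0.2992, 0.1359]
tool_rot: [-0.001, 0.286, 0.958, -0.001]
contact_force: [-0.4, 0.1, -4.2]
finger_gap: 0.738
grip_force: 66.8
```

play_rows --plan '[[[0, 0, 0, 0, 0, -0.96], [0, 0, 0, 0, 0, -0.96], [0, 0, 0, 0, 0, -0.96], [0, 0, 0, 0, 0, -0.96], [0, 0, 0, 0, 0, -0.96]]]'

```text
t: 17.1
position: [0.4669, 0.2992, 0.1359]
tool_rot: [-0.001, 0.05, 0.999, -0.001]
contact_force: [-0.2, 0.6, -3.6]
finger_gap: 0.737
grip_force: 66.8
```

play_rows --plan '[[[0, 0, 0, 0, 0, -0.96], [0, 0, 0, 0, 0, -0.96], [0, 0, 0, 0, 0, -0.96], [0, 0, 0, 0, 0, -0.96], [0, 0, 0, 0, 0, -0.96]]]'

```text
t: 17.6
position: [0.4669, 0.2992, 0.1359]
tool_rot: [-0.001, -0.189, 0.982, -0.001]
contact_force: [0.3, 0.2, -4.0]
finger_gap: 0.736
grip_force: 66.8
```

play_rows --plan '[[[0, 0, 0, 0, 0, -0.91], [0, 0, 0.5, 0, 0, 0], [0, 0, 0.5, 0, 0, 0], [0, 0, 0, 0, 0, 0], [0, 0, 0, 0, 0, 0]]]'

```text
t: 18.1
position: [0.4664, 0.2995, 0.1054]
tool_rot: [-0.002, -0.231, 0.973, -0.0]
contact_force: [-0.8, 1.2, -3.4]
finger_gap: 0.734
grip_force: 66.9
```

```bash
cat >> h.py <<'E'
AZ=np.radians(26.8); RAD=np.array([np.cos(AZ),np.sin(AZ),0]); UP=np.array([0,0,1.]); BC=np.array([.467,.314,.012])
def pose(theta):
    "tool rotation, tilt theta deg inward (z->x, x inward), radial plane AZ"
    x=-RAD; z=-UP; y=np.cross(z,x); return R.from_matrix(np.c_[x,y,z])*R.from_euler('y',theta,degrees=True)
def rep(): 
    P,Q,o=tcp(); M=Q.as_matrix(); print("t",o["t"],"P",P.round(4),"F",o["contact_force"].round(1),"gap",o["finger_gap"].round(3),"q",o["qpos"].round(2)); return P,Q
E
python3 - <<'E'
from h import *
P,Q=rep(); print(Q.as_matrix().round(3).tolist()); print(delta([.467,.314,.0155],pose(0)))
c=cams.get_calibration("scene"); cv2.imwrite("pics/scene7.png",cams.camera("scene")[:,:,::-1])
E
```

```text
Traceback (most recent call last):
  File "h.py", line 31, in rep
    P,Q,o=tcp(); M=Q.as_matrix(); print("t",o["t"],"P",P.round(4),"F",o["contact_force"].round(1),"gap",o["finger_gap"].round(3),"q",o["qpos"].round(2)); return P,Q
                                                                                                        ^^^^^^^^^^^^^^^^^^^^^
AttributeError: 'float' object has no attribute 'round'
```

```bash
sed -i 's/o\["finger_gap"\].round(3)/round(float(o["finger_gap"]),3)/' h.py
python3 - <<'E'
from h import *
P,Q=rep(); print(Q.as_matrix().round(3).tolist()); print(delta([.467,.314,.0155],pose(0)))
E
```

```text
t 18.1 P [0.4664 0.2995 0.1054] F [-0.8  1.2 -3.4] gap 0.734 q [ 0.44  0.21  1.87 -0.    1.06 -1.59]
[[-0.893, -0.45, -0.003], [-0.45, 0.893, -0.002], [0.004, -0.0, -1.0]]
(array([-0.25,  0.42,  3.  ]), array([ 0.  , -0.04, -0.01]))
```

play_rows --plan '[[[-0.22, 0.42, 0, 0, 0, 0], [0, 0, 0.6, 0, 0, 0], [0, 0, 0.6, 0, 0, 0], [0, 0, 0.6, 0, 0, 0], [0, 0, 0.5, 0, 0, 0]]]'

```text
t: 18.6
position: [0.4684, 0.3158, 0.0382]
tool_rot: [0.001, -0.232, 0.973, 0.0]
contact_force: [-0.0, 0.4, -4.5]
finger_gap: 0.736
grip_force: 67.0
```

play_rows --plan '[[[0, 0, 0.3, 0, 0, 0], [0, 0, 0.2, 0, 0, 0], [0, 0, 0.1, 0, 0, 0], [0, 0, 0, 0, 0, 0], [0, 0, 0, 0, 0, 0]]]'

```text
t: 19.1
position: [0.4685, 0.3148, 0.0211]
tool_rot: [0.001, -0.231, 0.973, 0.0]
contact_force: [-1.5, 0.2, -3.1]
finger_gap: 0.734
grip_force: 67.0
```

play_rows --plan '[[[0, 0, 0.05, 0, 0, 0], [0, 0, 0, 0, 0, 0]]]'

```text
t: 19.3
position: [0.4682, 0.3146, 0.0192]
tool_rot: [0.0, -0.231, 0.973, 0.0]
contact_force: [-0.7, 0.0, -3.2]
finger_gap: 0.737
grip_force: 67.0
```

play_rows --plan '[[[0, 0, 0.06, 0, 0, 0], [0, 0, 0.04, 0, 0, 0], [0, 0, 0, 0, 0, 0]]]'

```text
t: 19.6
position: [0.4676, 0.3143, 0.0156]
tool_rot: [-0.0, -0.231, 0.973, -0.0]
contact_force: [-0.2, 1.0, -3.3]
finger_gap: 0.735
grip_force: 67.0
```

play_rows --plan '[[[0, 0, 0.04, 0, 0, 0], [0, 0, 0, 0, 0, 0]]]'

```text
t: 19.8
position: [0.468, 0.3145, 0.0149]
tool_rot: [0.0, -0.232, 0.973, 0.0]
contact_force: [-0.8, -0.8, -0.5]
finger_gap: 0.734
grip_force: 67.2
```

play_rows --plan '[[[0, 0, 0, 0, 0, 0], [0, 0, 0, 0, 0, 0], [0, 0, 0, 0, 0, 0], [0, 0, 0, 0, 0, 0], [0, 0, -0.4, 0, 0, 0]]]' --claw -1

```text
t: 20.3
position: [0.4664, 0.3137, 0.0255]
tool_rot: [-0.002, -0.231, 0.973, -0.0]
contact_force: [-0.4, 0.2, -0.5]
finger_gap: 0.997
grip_force: 0.0
```

play_rows --plan '[[[-0.1, 0, 0, 0, -0.8, 0], [-0.1, 0, 0, 0, -0.9, 0], [-0.1, 0, 0, 0, -0.9, 0], [0, 0, 0, 0, -0.9, 0], [0, 0, 0, 0, -0.9, 0]]]'

```text
t: 20.8
position: [0.4768, 0.319, 0.0292]
tool_rot: [0.215, -0.226, 0.949, 0.051]
contact_force: [0.4, -0.2, -0.8]
finger_gap: 1.003
grip_force: 0.0
```

play_rows --plan '[[[0, 0, 0, 0, -0.84, 0], [0, 0, 0, 0, 0, 0], [0, 0, 0, 0, 0, 0], [0, 0, 0, 0, 0, 0]]]'

```text
t: 21.2
position: [0.4778, 0.3194, 0.029]
tool_rot: [0.253, -0.223, 0.939, 0.06]
contact_force: [0.4, -0.4, -0.4]
finger_gap: 1.0
grip_force: 0.0
```

```bash
python3 - <<'E'
from h import *
P,Q=rep(); print(Q.as_matrix().round(3).tolist()); c=np.array([.468,.3145,.027]); print(delta(c+.009*RAD-.012*UP,pose(-30)))
E
```

```text
t 21.2 P [0.4778 0.3194 0.029 ] F [ 0.4 -0.4 -0.4] gap 1.0 q [ 0.47  0.18  2.21 -0.    0.23 -1.57]
[[-0.772, -0.45, 0.448], [-0.389, 0.893, 0.226], [-0.502, 0.0, -0.865]]
(array([0.29, 0.  , 0.37]), array([-0.  ,  0.03, -0.01]))
```

play_rows --plan '[[[0.14, 0, 0.18, 0, 0, 0], [0.15, 0, 0.19, 0, 0, 0], [0, 0, 0, 0, 0, 0], [0, 0, 0, 0, 0, 0]]]'

```text
t: 21.6
position: [0.4737, 0.3174, 0.0126]
tool_rot: [0.251, -0.224, 0.94, 0.06]
contact_force: [1.1, 0.6, 0.2]
finger_gap: 0.998
grip_force: 0.0
```

play_rows --plan '[[[0, 0, 0, 0, 0, 0], [0, 0, 0, 0, 0, 0], [0, 0, 0, 0, 0, 0], [0, 0, 0, 0, 0, 0], [0, 0, 0, 0, 0, 0]]]' --claw 1 --newtons 80

```text
t: 22.1
position: [0.4742, 0.3176, 0.0138]
tool_rot: [0.252, -0.224, 0.94, 0.06]
contact_force: [-3.1, -2.9, 4.9]
finger_gap: 0.736
grip_force: 86.8
```

play_rows --plan '[[[0, 0, 0, 0, 0, 0], [-0.1, 0, -0.2, 0, 0, 0], [-0.3, 0, -0.5, 0, 0, 0], [-0.4, 0, -0.7, 0, 0, 0], [-0.2, 0, -0.4, 0, 0, 0]]]'

```text
t: 22.6
position: [0.473, 0.3171, 0.0761]
tool_rot: [0.252, -0.224, 0.94, 0.06]
contact_force: [1.4, 0.4, -2.9]
finger_gap: 0.735
grip_force: 88.7
```

```bash
python3 - <<'E'
from h import *
P,Q=rep(); print(Q.as_matrix().round(3).tolist())
im=cams.camera("wrist")[:,:,::-1]; cv2.imwrite("pics/w8.png",im)
s=cams.camera("side")[:,:,::-1]; c=cams.get_calibration("side"); u,v=proj(P,c)[0].astype(int); cv2.imwrite("pics/side8.png",s)
E
```

```text
t 22.6 P [0.473  0.3171 0.0761] F [ 1.4  0.4 -2.9] gap 0.735 q [ 0.47  0.06  2.21 -0.    0.34 -1.57]
[[-0.773, -0.45, 0.446], [-0.39, 0.893, 0.225], [-0.5, 0.0, -0.866]]
```

play_rows --plan '[[[0, 0, 0, 0, 0.6, 0], [0, 0, 0, 0, 0.9, 0], [0, 0, 0, 0, 1, 0], [0, 0, 0, 0, 1, 0], [0, 0, 0, 0, 1, 0]]]'

```text
t: 23.2
position: [0.4722, 0.3167, 0.0739]
tool_rot: [0.033, -0.231, 0.972, 0.008]
contact_force: [1.1, -0.4, -3.9]
finger_gap: 0.737
grip_force: 88.5
```

play_rows --plan '[[[0, 0, 0, 0, 1, 0], [0, 0, 0, 0, 1, 0], [0, 0, 0, 0, 1, 0], [0, 0, 0, 0, 1, 0], [0, 0, 0, 0, 1, 0]]]'

```text
t: 23.7
position: [0.4731, 0.3171, 0.0735]
tool_rot: [-0.208, -0.226, 0.95, -0.049]
contact_force: [-0.3, 1.6, -4.4]
finger_gap: 0.735
grip_force: 88.5
```

play_rows --plan '[[[0, 0, 0, 0, 1, 0], [0, 0, 0, 0, 1, 0], [0, 0, 0, 0, 1, 0], [0, 0, 0, 0, 1, 0], [0, 0, 0, 0, 1, 0]]]'

```text
t: 24.2
position: [0.4734, 0.3172, 0.0727]
tool_rot: [-0.436, -0.207, 0.87, -0.104]
contact_force: [-0.6, 0.4, -3.9]
finger_gap: 0.734
grip_force: 88.6
```

play_rows --plan '[[[0, 0, 0, 0, 0.9, 0], [0, 0, 0, 0, 0.3, 0], [0, 0, 0, 0, 0, 0], [0, 0, 0, 0, 0, 0]]]'

```text
t: 24.6
position: [0.473, 0.3171, 0.0745]
tool_rot: [-0.485, -0.201, 0.843, -0.116]
contact_force: [0.2, 0.8, -4.4]
finger_gap: 0.735
grip_force: 88.6
```

```bash
python3 - <<'E'
from h import *
P,Q=rep(); print(Q.as_matrix().round(3).tolist()); print(delta(BC-.0132*RAD+.029*UP,pose(60)))
im=cams.camera("wrist")[:,:,::-1]
s=cams.camera("side")[:,:,::-1]; c=cams.get_calibration("side"); u,v=proj(P,c)[0].astype(int)
s=s[max(0,v-75):v+75,max(0,u-100):u+100]
cv2.imwrite("pics/m9.png",np.hstack([cv2.resize(im,(400,300)),cv2.resize(s,(400,300),interpolation=cv2.INTER_CUBIC)]))
E
```

```text
t 24.6 P [0.473  0.3171 0.0745] F [ 0.2  0.8 -4.4] gap 0.735 q [ 0.47  0.96  1.12  0.    2.1  -1.57]
[[-0.448, -0.45, -0.772], [-0.226, 0.893, -0.39], [0.865, 0.0, -0.502]]
(array([-0.63, -0.  ,  1.14]), array([ 0.  ,  0.02, -0.  ]))
```

play_rows --plan '[[[-0.2, 0, 0.3, 0, 0, 0], [-0.2, 0, 0.4, 0, 0, 0], [-0.15, 0, 0.3, 0, 0.02, 0], [-0.08, 0, 0.14, 0, 0, 0], [0, 0, 0, 0, 0, 0]]]'

```text
t: 25.2
position: [0.4538, 0.3074, 0.0405]
tool_rot: [-0.488, -0.2, 0.842, -0.116]
contact_force: [0.4, 0.3, -3.5]
finger_gap: 0.734
grip_force: 88.6
```

play_rows --plan '[[[-0.03, 0, 0.017, 0, 0, 0], [-0.03, 0, 0.017, 0, 0, 0], [0, 0, 0, 0, 0, 0], [0, 0, 0, 0, 0, 0]]]'

```text
t: 25.6
position: [0.4556, 0.3082, 0.0399]
tool_rot: [-0.486, -0.2, 0.843, -0.116]
contact_force: [-0.2, -1.5, -3.1]
finger_gap: 0.736
grip_force: 88.7
```

play_rows --plan '[[[-0.03, 0, 0.017, 0, 0, 0], [0, 0, 0, 0, 0, 0], [0, 0, 0, 0, 0, 0]]]'

```text
t: 25.9
position: [0.4552, 0.308, 0.0386]
tool_rot: [-0.487, -0.2, 0.842, -0.116]
contact_force: [-0.0, -0.4, -3.4]
finger_gap: 0.734
grip_force: 88.7
```

play_rows --plan '[[[-0.03, 0, 0.017, 0, 0, 0], [0, 0, 0, 0, 0, 0], [0, 0, 0, 0, 0, 0]]]'

```text
t: 26.2
position: [0.4552, 0.3081, 0.0375]
tool_rot: [-0.487, -0.2, 0.842, -0.116]
contact_force: [-0.5, 0.3, -3.3]
finger_gap: 0.737
grip_force: 88.7
```

play_rows --plan '[[[-0.02, 0, 0.01, 0, 0, 0], [0, 0, 0, 0, 0, 0], [0, 0, 0, 0, 0, 0]]]'

```text
t: 26.5
position: [0.4552, 0.3081, 0.0369]
tool_rot: [-0.487, -0.2, 0.842, -0.116]
contact_force: [-0.0, -0.3, -2.8]
finger_gap: 0.734
grip_force: 88.7
```

```bash
python3 - <<'E'
from h import *
P,Q=rep(); print(delta(P,pose(60)))
E
```

```text
t 26.5 P [0.4552 0.3081 0.0369] F [-0.  -0.3 -2.8] gap 0.734 q [ 0.47  0.98  1.17  0.    2.04 -1.57]
(array([0., 0., 0.]), array([ 0.  , -0.01, -0.  ]))
```

play_rows --plan '[[[-0.02, 0, 0.01, 0, 0, 0], [0, 0, 0, 0, 0, 0], [0, 0, 0, 0, 0, 0]]]'

```text
t: 26.8
position: [0.4553, 0.3081, 0.0367]
tool_rot: [-0.487, -0.2, 0.842, -0.116]
contact_force: [-0.5, 0.1, -1.2]
finger_gap: 0.735
grip_force: 88.8
```

play_rows --plan '[[[-0.02, 0, 0.01, 0, 0, 0], [0, 0, 0, 0, 0, 0], [0, 0, 0, 0, 0, 0]]]'

```text
t: 27.1
position: [0.4553, 0.3081, 0.0367]
tool_rot: [-0.487, -0.2, 0.842, -0.116]
contact_force: [0.1, -1.0, 3.6]
finger_gap: 0.738
grip_force: 88.9
```

play_rows --plan '[[[0, 0, 0, 0, 0, 0], [0, 0, 0, 0, 0, 0], [0, 0, 0, 0, 0, 0], [0, 0, 0, 0, 0, 0]]]' --claw -1

```text
t: 27.5
position: [0.4553, 0.3081, 0.0353]
tool_rot: [-0.487, -0.2, 0.842, -0.116]
contact_force: [-0.0, 0.5, 0.5]
finger_gap: 1.002
grip_force: 0.0
```

```bash
python3 - <<'E'
from h import *
P,Q=rep()
im=cams.camera("wrist")[:,:,::-1]
s=cams.camera("side")[:,:,::-1]; c=cams.get_calibration("side"); u,v=proj(P,c)[0].astype(int)
s=s[max(0,v-75):v+75,max(0,u-100):u+100]
cv2.imwrite("pics/m10.png",np.hstack([cv2.resize(im,(400,300)),cv2.resize(s,(400,300),interpolation=cv2.INTER_CUBIC)]))
E
```

```text
t 27.5 P [0.4553 0.3081 0.0353] F [-0.   0.5  0.5] gap 1.002 q [ 0.47  0.98  1.17 -0.    2.03 -1.57]
```

View pics/m10.png

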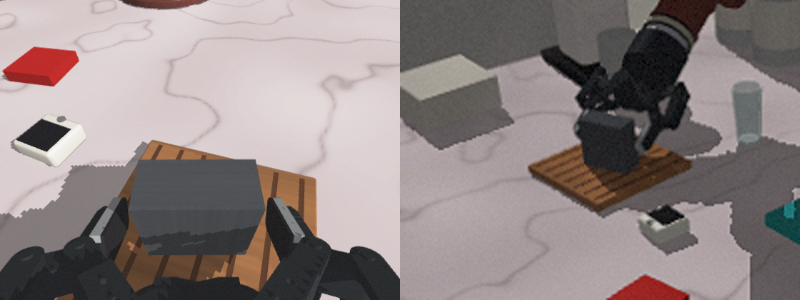

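The pair stands closed on its edge mid-board (wrist view at (197,205), side view at (608,138)). I'll swing the open gripper over to the other tilt.

play_rows --plan '[[[0, 0, 0, 0, -0.8, 0], [0, 0, 0, 0, -1, 0], [0, 0, 0, 0, -1, 0], [0, 0, 0, 0, -1, 0], [0, 0, 0, 0, -1, 0]]]'

```text
t: 28.1
position: [0.4559, 0.3084, 0.036]
tool_rot: [-0.27, -0.222, 0.935, -0.064]
contact_force: [-0.0, -0.2, -0.0]
finger_gap: 0.997
grip_force: 0.0
```

play_rows --plan '[[[0, 0, 0, 0, -1, 0], [0, 0, 0, 0, -1, 0], [0, 0, 0, 0, -1, 0], [0, 0, 0, 0, -1, 0], [0, 0, 0, 0, -1, 0]]]'

```text
t: 28.6
position: [0.4558, 0.3083, 0.0364]
tool_rot: [-0.03, -0.231, 0.972, -0.007]
contact_force: [0.7, 0.4, -0.7]
finger_gap: 0.998
grip_force: 0.0
```

play_rows --plan '[[[0, 0, 0, 0, -1, 0], [0, 0, 0, 0, -1, 0], [0, 0, 0, 0, -1, 0], [0, 0, 0, 0, -1, 0], [0, 0, 0, 0, -1, 0]]]'

```text
t: 29.1
position: [0.4555, 0.3083, 0.0365]
tool_rot: [0.211, -0.226, 0.95, 0.05]
contact_force: [-1.1, 0.1, -0.4]
finger_gap: 0.999
grip_force: 0.0
```

play_rows --plan '[[[0, 0, 0, 0, -0.9, 0], [0, 0, 0, 0, 0, 0], [0, 0, 0, 0, 0, 0], [0, 0, 0, 0, 0, 0]]]'

```text
t: 29.5
position: [0.4571, 0.309, 0.037]
tool_rot: [0.252, -0.224, 0.94, 0.06]
contact_force: [1.5, -0.5, 0.1]
finger_gap: 0.999
grip_force: 0.0
```

```bash
python3 - <<'E'
from h import *
P,Q=rep(); c=np.array([.4671,.3141,.044]); print(delta(c+.004*RAD-.0202*UP,pose(-30)))
E
```

```text
t 29.5 P [0.4571 0.309  0.037 ] F [ 1.5 -0.5  0.1] gap 0.999 q [ 0.47  0.12  2.26 -0.    0.24 -1.57]
(array([-0.22,  0.  ,  0.63]), array([-0.  ,  0.  , -0.01]))
```

play_rows --plan '[[[-0.11, 0, 0.2, 0, 0, 0], [-0.11, 0, 0.2, 0, 0, 0], [0, 0, 0.23, 0, 0, 0], [0, 0, 0, 0, 0, 0], [0, 0, 0, 0, 0, 0]]]'

```text
t: 30.0
position: [0.4686, 0.3148, 0.0218]
tool_rot: [0.25, -0.224, 0.94, 0.06]
contact_force: [0.3, -0.0, 0.5]
finger_gap: 1.002
grip_force: 0.0
```

play_rows --plan '[[[0, 0, 0, 0, 0, 0], [0, 0, 0, 0, 0, 0], [0, 0, 0, 0, 0, 0], [0, 0, 0, 0, 0, 0], [0, 0, 0, 0, 0, 0]]]' --claw 1 --newtons 80

```text
t: 30.5
position: [0.4689, 0.3149, 0.0227]
tool_rot: [0.251, -0.224, 0.94, 0.06]
contact_force: [-1.2, -1.7, 4.2]
finger_gap: 0.739
grip_force: 88.1
```

```bash
python3 - <<'E'
from h import *
P,Q=rep(); c=np.array([.4671,.3141,.044]); print("c in tool",Q.inv().apply(c-P), delta(P,pose(-30))[1])
cl=Q.inv().apply(c-P); print("end TCP",BC+[0,0,.015]-pose(60).apply(cl))
E
```

```text
t 30.5 P [0.4689 0.3149 0.0227] F [-1.2 -1.7  4.2] gap 0.739 q [ 0.47  0.18  2.23 -0.    0.21 -1.57]
c in tool [-8.92222737e-03  4.57851423e-05 -1.93915386e-02] [-0.   -0.01 -0.  ]
end TCP [0.44804902 0.30437588 0.02503111]
```

Now lift and rotate the second quarter turn.

play_rows --plan '[[[-0.1, 0, -0.17, 0, 0, 0], [-0.25, 0, -0.43, 0, 0, 0], [-0.4, 0, -0.7, 0, 0, 0], [-0.25, 0, -0.43, 0, 0, 0], [0, 0, 0, 0, 0, 0]]]'

```text
t: 31.0
position: [0.4701, 0.3157, 0.0847]
tool_rot: [0.253, -0.224, 0.939, 0.06]
contact_force: [0.1, -0.2, -3.1]
finger_gap: 0.735
grip_force: 88.2
```

play_rows --plan '[[[0, 0, 0, 0, 0.6, 0], [0, 0, 0, 0, 0.9, 0], [0, 0, 0, 0, 1, 0], [0, 0, 0, 0, 1, 0], [0, 0, 0, 0, 1, 0]]]'

```text
t: 31.5
position: [0.4679, 0.3145, 0.081]
tool_rot: [0.032, -0.231, 0.972, 0.008]
contact_force: [0.7, 0.3, -3.4]
finger_gap: 0.74
grip_force: 87.9
```

play_rows --plan '[[[0, 0, 0, 0, 1, 0], [0, 0, 0, 0, 1, 0], [0, 0, 0, 0, 1, 0], [0, 0, 0, 0, 1, 0], [0, 0, 0, 0, 1, 0]]]'

```text
t: 32.0
position: [0.4688, 0.3149, 0.0808]
tool_rot: [-0.209, -0.226, 0.95, -0.05]
contact_force: [-0.4, -0.0, -4.0]
finger_gap: 0.733
grip_force: 87.8
```

play_rows --plan '[[[0, 0, 0, 0, 1, 0], [0, 0, 0, 0, 1, 0], [0, 0, 0, 0, 1, 0], [0, 0, 0, 0, 1, 0], [0, 0, 0, 0, 1, 0]]]'

```text
t: 32.5
position: [0.4691, 0.3151, 0.08]
tool_rot: [-0.436, -0.207, 0.869, -0.104]
contact_force: [-0.0, -0.1, -3.0]
finger_gap: 0.736
grip_force: 87.9
```

play_rows --plan '[[[0, 0, 0, 0, 0.9, 0], [0, 0, 0, 0, 0.3, 0], [0, 0, 0, 0, 0, 0], [0, 0, 0, 0, 0, 0]]]'

```text
t: 32.9
position: [0.4688, 0.315, 0.0818]
tool_rot: [-0.486, -0.2, 0.843, -0.116]
contact_force: [-0.5, 0.9, -3.0]
finger_gap: 0.736
grip_force: 87.8
```

```bash
python3 - <<'E'
from h import *
P,Q=rep(); print(delta([.448,.3044,.031],pose(60)))
E
```

```text
t 32.9 P [0.4688 0.315  0.0818] F [-0.5  0.9 -3. ] gap 0.736 q [ 0.47  0.94  1.14  0.    2.11 -1.57]
(array([-1.08, -0.  ,  1.52]), array([ 0.,  0., -0.]))
```

play_rows --plan '[[[-0.3, 0, 0.4, 0, 0, 0], [-0.3, 0, 0.45, 0, 0, 0], [-0.28, 0, 0.4, 0, 0, 0], [-0.2, 0, 0.27, 0, 0, 0], [0, 0, 0, 0, 0, 0]]]'

```text
t: 33.4
position: [0.4459, 0.3034, 0.0294]
tool_rot: [-0.489, -0.2, 0.841, -0.116]
contact_force: [-1.0, 0.5, -3.5]
finger_gap: 0.74
grip_force: 87.9
```

play_rows --plan '[[[-0.04, 0, 0.025, 0, 0, 0], [-0.03, 0, 0.017, 0, 0, 0], [0, 0, 0, 0, 0, 0], [0, 0, 0, 0, 0, 0]]]'

```text
t: 33.8
position: [0.4486, 0.3047, 0.0296]
tool_rot: [-0.486, -0.201, 0.843, -0.116]
contact_force: [-0.1, 0.2, -3.8]
finger_gap: 0.737
grip_force: 87.9
```

play_rows --plan '[[[-0.03, 0, 0.017, 0, 0, 0], [-0.03, 0, 0.017, 0, 0, 0], [0, 0, 0, 0, 0, 0], [0, 0, 0, 0, 0, 0]]]'

```text
t: 34.2
position: [0.4482, 0.3045, 0.0271]
tool_rot: [-0.487, -0.2, 0.842, -0.116]
contact_force: [0.8, 0.4, -2.3]
finger_gap: 0.735
grip_force: 87.9
```

play_rows --plan '[[[-0.03, 0, 0.017, 0, 0, 0], [0, 0, 0, 0, 0, 0], [0, 0, 0, 0, 0, 0]]]'

```text
t: 34.5
position: [0.4481, 0.3046, 0.0265]
tool_rot: [-0.487, -0.2, 0.842, -0.116]
contact_force: [-0.7, -0.4, -0.6]
finger_gap: 0.737
grip_force: 88.0
```

play_rows --plan '[[[-0.02, 0, 0.01, 0, 0, 0], [0, 0, 0, 0, 0, 0], [0, 0, 0, 0, 0, 0]]]'

```text
t: 34.8
position: [0.4482, 0.3046, 0.0263]
tool_rot: [-0.487, -0.2, 0.842, -0.116]
contact_force: [-0.7, -0.1, 2.4]
finger_gap: 0.735
grip_force: 88.2
```

play_rows --plan '[[[-0.015, 0, 0.008, 0, 0, 0], [0, 0, 0, 0, 0, 0], [0, 0, 0, 0, 0, 0]]]'

```text
t: 35.1
position: [0.4482, 0.3046, 0.0262]
tool_rot: [-0.487, -0.2, 0.842, -0.116]
contact_force: [-1.1, -0.0, 4.4]
finger_gap: 0.736
grip_force: 88.5
```

play_rows --plan '[[[0, 0, 0, 0, 0, 0], [0, 0, 0, 0, 0, 0], [0, 0, 0, 0, 0, 0], [0, 0, 0, 0, 0, 0], [0, 0, 0, 0, 0, 0]]]' --claw -1

```text
t: 35.6
position: [0.4481, 0.3045, 0.0246]
tool_rot: [-0.487, -0.2, 0.842, -0.116]
contact_force: [-0.4, 0.7, -0.3]
finger_gap: 1.0
grip_force: 0.0
```

play_rows --plan '[[[0, 0, -0.2, 0, 0, 0], [0.3, 0, -0.4, 0, -0.6, 0], [0.3, 0, 0, 0, -1, 0], [0.3, 0, 0, 0, -1, 0], [0, 0, 0, 0, -1, 0]]]'

```text
t: 36.1
position: [0.4498, 0.3053, 0.0577]
tool_rot: [-0.325, -0.218, 0.917, -0.077]
contact_force: [0.0, 0.2, -0.3]
finger_gap: 0.999
grip_force: 0.0
```

play_rows --plan '[[[0, 0, 0, 0, -1, 0], [0, 0, 0, 0, -1, 0], [0, 0, 0, 0, -1, 0], [0, 0, 0, 0, -1, 0], [0, 0, 0, 0, -1, 0]]]'

```text
t: 36.6
position: [0.4496, 0.3052, 0.0573]
tool_rot: [-0.088, -0.23, 0.969, -0.021]
contact_force: [0.1, -0.6, 0.1]
finger_gap: 1.003
grip_force: 0.0
```

play_rows --plan '[[[0, 0, 0, 0, -1, 0], [0, 0, 0, 0, -0.87, 0], [0, 0, 0, 0, 0, 0], [0, 0, 0, 0, 0, 0], [0, 0, 0, 0, 0, 0]]]'

```text
t: 37.1
position: [0.4499, 0.3053, 0.0568]
tool_rot: [-0.0, -0.231, 0.973, -0.0]
contact_force: [0.5, 0.7, -0.1]
finger_gap: 0.999
grip_force: 0.0
```

```bash
python3 - <<'E'
from h import *
P,Q=rep(); print(delta([.4665,.3138,.029],pose(0)))
c=cams.get_calibration("wrist"); im=cams.camera("wrist")[:,:,::-1].copy(); cv2.imwrite("pics/w11.png",im)
hsv=cv2.cvtColor(im,cv2.COLOR_BGR2HSV); n=proj([.4665,.3138,.042],c)[0]; print(n,hsv[int(n[1]),int(n[0])])
m=((hsv[:,:,1]<45)&(hsv[:,:,2]<115)&(hsv[:,:,2]>58))
k=blob(m,tuple(map(float,n)))[0]; p=cv2.approxPolyDP(cv2.convexHull(k),5,True)[:,0]; print(cv2.contourArea(k),p.tolist(),cast(p,c,.042).round(4).tolist(),cv2.minAreaRect(cast(k[:,0],c,.042).astype(np.float32)))
E
```

```text
t 37.1 P [0.4499 0.3053 0.0568] F [ 0.5  0.7 -0.1] gap 0.999 q [ 0.47  0.27  1.92  0.    0.96 -1.57]
(array([-0.62,  0.  ,  0.93]), array([ 0.  , -0.  , -0.01]))
[276.15484713 295.73944013] [116  18 100]
12747.0 [[324, 227], [338, 242], [331, 344], [220, 344], [214, 241], [250, 225]] [[0.4204, 0.3171], [0.4243, 0.3275], [0.4808, 0.3558], [0.5091, 0.2998], [0.452, 0.2714], [0.436, 0.2839]] ((0.46266061067581177, 0.3115553855895996), (0.07360035181045532, 0.06355203688144684), 26.809913635253906)
```

The upper tray's back measures at (.4666,.3136), square with the tool. I'll grip only the upper tray.

play_rows --plan '[[[-0.31, 0, 0, 0, 0, 0], [-0.31, 0, 0, 0, 0, 0], [0, 0, 0.4, 0, 0, 0], [0, 0, 0.3, 0, 0, 0], [0, 0, 0.15, 0, 0, 0]]]'

```text
t: 37.65
position: [0.4636, 0.3123, 0.0284]
tool_rot: [-0.002, -0.231, 0.973, -0.001]
contact_force: [-0.1, -0.0, -0.2]
finger_gap: 1.004
grip_force: 0.0
```

play_rows --plan '[[[0, 0, 0, 0, 0, 0], [0, 0, 0, 0, 0, 0], [0, 0, 0, 0, 0, 0]]]'

```text
t: 37.95
position: [0.4653, 0.3132, 0.0309]
tool_rot: [-0.0, -0.232, 0.973, -0.0]
contact_force: [-0.1, -0.6, -0.2]
finger_gap: 0.998
grip_force: 0.0
```

play_rows --plan '[[[-0.03, 0, 0.05, 0, 0, 0], [0, 0, 0, 0, 0, 0]]]'

```text
t: 38.15
position: [0.4663, 0.3136, 0.0294]
tool_rot: [-0.0, -0.231, 0.973, -0.0]
contact_force: [-1.1, -0.3, -0.3]
finger_gap: 1.002
grip_force: 0.0
```

play_rows --plan '[[[0, 0, 0, 0, 0, 0], [0, 0, 0, 0, 0, 0], [0, 0, 0, 0, 0, 0], [0, 0, 0, 0, 0, 0], [0, 0, 0, 0, 0, 0]]]' --claw 1 --newtons 40

```text
t: 38.65
position: [0.4663, 0.3137, 0.0297]
tool_rot: [-0.0, -0.231, 0.973, -0.0]
contact_force: [-0.1, 0.1, 5.8]
finger_gap: 0.734
grip_force: 44.5
```

play_rows --plan '[[[0, 0, -0.1, 0, 0, 0], [0, 0, -0.15, 0, 0, 0], [0, 0, -0.2, 0, 0, 0], [0, 0, -0.2, 0, 0, 0], [0, 0, 0, 0, 0, 0]]]'

```text
t: 39.15
position: [0.4669, 0.314, 0.0498]
tool_rot: [0.001, -0.231, 0.973, 0.0]
contact_force: [-0.5, -0.3, -1.5]
finger_gap: 0.732
grip_force: 43.9
```

```bash
python3 - <<'E'
from h import *
P,Q=rep()
s=cams.camera("side")[:,:,::-1].copy(); cv2.imwrite("pics/side12.png",s)
E
```

```text
t 39.15 P [0.4669 0.314  0.0498] F [-0.5 -0.3 -1.5] gap 0.732 q [ 0.47  0.31  1.88  0.    0.95 -1.57]
```

play_rows --plan '[[[0, 0, -0.5, 0, 0, 0], [0, 0, -0.8, 0, 0, 0], [0, 0, -0.8, 0, 0, 0], [0, 0, -0.8, 0, 0, 0], [0, 0, -0.5, 0, 0, 0]]]'

```text
t: 39.7
position: [0.4671, 0.3141, 0.1537]
tool_rot: [0.001, -0.232, 0.973, 0.0]
contact_force: [0.6, 0.7, -1.1]
finger_gap: 0.729
grip_force: 44.4
```

play_rows --plan '[[[0.42, -0.99, 0, 0, 0, 0], [0.42, -0.99, 0, 0, 0, 0], [0.42, -0.99, 0, 0, 0, 0], [0.42, -0.99, 0, 0, 0, 0], [0.42, -0.99, 0, 0, 0, 0]]]'

```text
t: 40.2
position: [0.4764, 0.1514, 0.151]
tool_rot: [-0.0, -0.232, 0.973, -0.0]
contact_force: [1.5, -1.3, -1.6]
finger_gap: 0.731
grip_force: 44.4
```

play_rows --plan '[[[0.42, -0.99, 0, 0, 0, 0.8], [0, 0, 0, 0, 0, 1], [0, 0, 0, 0, 0, 1], [0, 0, 0, 0, 0, 1], [0, 0, 0, 0, 0, 1]]]'

```text
t: 40.7
position: [0.4786, 0.1202, 0.1509]
tool_rot: [-0.001, 0.009, 1.0, -0.0]
contact_force: [0.1, -0.2, -1.6]
finger_gap: 0.732
grip_force: 44.4
```

```bash
python3 - <<'E'
from h import *
P,Q=rep(); print(delta([.49,-.04,.05],Q))
s=cams.camera("scene")[:,:,::-1].copy(); cv2.imwrite("pics/scene13.png",s)
# check stoppers (white discs) in tray B on the board
c=cams.get_calibration("scene"); hsv=cv2.cvtColor(s,cv2.COLOR_BGR2HSV)
u,v=proj([.467,.314,.03],c)[0].astype(int); w=s[v-30:v+30,u-35:u+35].max(2)
print(u,v); n=cv2.resize(w,(35,30),interpolation=cv2.INTER_AREA)[3:27]//26
print("\n".join("".join(str(x) for x in r) for r in n))
E
```

```text
t 40.7 P [0.4786 0.1202 0.1509] F [ 0.1 -0.2 -1.6] gap 0.732 q [ 0.1   0.02  1.99 -0.    1.13 -1.45]
(array([-0.48, -5.33,  3.37]), array([0., 0., 0.]))
329 100
11111111112566666666666666666666666
11111111113566666666666666666666666
11111111113555666666666666666666666
11111111233344555666666666666666666
11111111244444444455566666666666666
11111111244444444434445556666666666
11111112333344444444443444555666666
11111123444444444444444444344455666
11111123344345554345554444444444455
12111123443345565555654334444444444
23211123444345555555555333344444444
23211123443234554345553244444444444
22111123432235554355553234444444444
22111124433345565555654233344444444
22212223333245555455554244444444445
22222222222234454344443234455444445
22222222222223333333332233444444456
22222222222222222222222234444444455
22222222222212222222222234544444444
22222222222222222222222234444444434
22222222222332222222222344444444333
22222222222333333332223445444444334
22222222444333344444333444444443333
22222223344444444444444444444444333
```

play_rows --plan '[[[-0.1, -0.9, 0, 0, 0, 0], [-0.1, -0.9, 0, 0, 0, 0], [-0.1, -0.9, 0, 0, 0, 0], [-0.1, -0.9, 0, 0, 0, 0], [-0.08, -0.9, 0, 0, 0, 0]]]'

```text
t: 41.25
position: [0.4914, -0.0157, 0.151]
tool_rot: [-0.0, 0.005, 1.0, -0.0]
contact_force: [0.1, -0.2, -1.4]
finger_gap: 0.736
grip_force: 44.5
```

play_rows --plan '[[[0, -0.83, 0, 0, 0, 0], [0, 0, 0.8, 0, 0, 0], [0, 0, 0.8, 0, 0, 0], [0, 0, 0.8, 0, 0, 0], [0, 0, 0.8, 0, 0, 0]]]'

```text
t: 41.75
position: [0.4911, -0.0399, 0.0543]
tool_rot: [-0.0, 0.006, 1.0, -0.0]
contact_force: [-0.1, -0.1, -1.4]
finger_gap: 0.735
grip_force: 44.5
```

play_rows --plan '[[[0, 0, 0.7, 0, 0, 0], [0, 0, 0.3, 0, 0, 0], [0, 0, 0.2, 0, 0, 0], [0, 0, 0, 0, 0, 0], [0, 0, 0, 0, 0, 0]]]'

```text
t: 42.25
position: [0.4921, -0.0399, 0.0197]
tool_rot: [0.0, 0.006, 1.0, -0.0]
contact_force: [0.4, -0.0, -1.6]
finger_gap: 0.733
grip_force: 44.5
```

```bash
python3 - <<'E'
from h import *
P,Q=rep(); print(delta([.49,-.04,.004],Q))
E
```

```text
t 42.25 P [ 0.4921 -0.0399  0.0197] F [ 0.4 -0.  -1.6] gap 0.733 q [-0.22  0.24  2.05 -0.    0.86 -1.78]
(array([ 0.07, -0.  ,  0.52]), array([0., 0., 0.]))
```

play_rows --plan '[[[0, 0, 0.2, 0, 0, 0], [0, 0, 0.2, 0, 0, 0], [0, 0, 0.1, 0, 0, 0], [0, 0, 0, 0, 0, 0], [0, 0, 0, 0, 0, 0]]]'

```text
t: 42.75
position: [0.4909, -0.0397, 0.0036]
tool_rot: [-0.001, 0.006, 1.0, -0.0]
contact_force: [-0.2, -0.3, -1.8]
finger_gap: 0.734
grip_force: 44.5
```

play_rows --plan '[[[0, 0, 0.04, 0, 0, 0], [0, 0, 0, 0, 0, 0], [0, 0, 0, 0, 0, 0]]]'

```text
t: 43.05
position: [0.4914, -0.0398, 0.0028]
tool_rot: [-0.0, 0.006, 1.0, -0.0]
contact_force: [-0.5, 0.2, -1.1]
finger_gap: 0.731
grip_force: 44.6
```

play_rows --plan '[[[0, 0, 0, 0, 0, 0], [0, 0, 0, 0, 0, 0], [0, 0, 0, 0, 0, 0], [0, 0, 0, 0, 0, 0], [0, 0, 0, 0, 0, 0]]]' --claw -1

```text
t: 43.55
position: [0.4911, -0.0397, 0.0026]
tool_rot: [-0.0, 0.006, 1.0, -0.0]
contact_force: [0.1, 0.2, 0.3]
finger_gap: 0.998
grip_force: 0.0
```

play_rows --plan '[[[0, 0, -0.3, 0, 0, 0], [0, 0, -0.7, 0, 0, 0], [0, 0, -1, 0, 0, 0], [0, 0, -1, 0, 0, 0], [0, 0, -1, 0, 0, 0]]]'

```text
t: 44.05
position: [0.491, -0.0396, 0.1243]
tool_rot: [-0.0, 0.006, 1.0, -0.0]
contact_force: [0.4, 0.4, 0.9]
finger_gap: 1.001
grip_force: 0.0
```

play_rows --plan '[[[0, 0, -1, 0, 0, 0], [0, 0, -0.6, 0, 0, 0], [0, 0, 0, 0, 0, 0], [0, 0, 0, 0, 0, 0], [0, 0, 0, 0, 0, 0]]]'

```text
t: 44.55
position: [0.4899, -0.0394, 0.169]
tool_rot: [-0.002, 0.006, 1.0, 0.0]
contact_force: [-0.5, -0.3, -1.1]
finger_gap: 1.002
grip_force: 0.0
```

```bash
python3 - <<'E'
from h import *
P,Q=rep(); 
c=cams.get_calibration("wrist"); im=cams.camera("wrist")[:,:,::-1].copy(); cv2.imwrite("pics/w14.png",im); V=im.max(2)
n=proj([.49,-.04,.015],c)[0]
for t in(90,105):
  k=blob(V<t,tuple(map(float,n)))[0]; print(cv2.contourArea(k),cv2.minAreaRect(cast(k[:,0],c,.015).astype(np.float32)))
s=cams.camera("side")[:,:,::-1].copy(); cv2.imwrite("pics/side14.png",s); c=cams.get_calibration("side")
m=(s.max(2)<85); n=proj([.467,.314,.025],c)[0]
k=blob(m,tuple(map(float,n)),60)[0]; print(n,cv2.boundingRect(k),cast(cv2.convexHull(k)[:,0],c,.027).mean(0))
E
```

```text
t 44.55 P [ 0.4899 -0.0394  0.169 ] F [-0.5 -0.3 -1.1] gap 1.002 q [-0.22 -0.    1.98 -0.    1.17 -1.78]
4753.0 ((0.49077630043029785, -0.040449827909469604), (0.06344926357269287, 0.0648086667060852), 89.2959976196289)
4879.0 ((0.491264283657074, -0.04169946536421776), (0.06641586124897003, 0.06581521779298782), 89.29597473144531)
[172.48239089 168.23633846] (156, 164, 36, 20) [0.45460298 0.28109666]
```

```bash
python3 - <<'E'
from plant import arm
print(arm.sign_off())
E
```

```text
the job is handed in; nothing more can be done
None
```

I turned the stoppers over and handed the job in at about 45 s: the formerly empty tray lies mid-board with the four stoppers showing two by two, and the emptied tray lies flat on the bare worktop at about (0.491, -0.040) m; the sign-off returned no verdict, and I did not measure stopper tilt or bystander shifts at the end.

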